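# Close the detector housing and probe its joint

### The arm

A 6-joint arm with a two-finger parallel gripper is mounted at the origin on the work surface. World frame = base frame: x ahead of the robot, y to its left, z up, the work surface at z = 0. Lengths are in m, angles in degrees, forces in N, time in s.
With the tool pointing down it reaches from about 0.375 to 0.9 m from the base axis. Payload 3.1 kg.
Tool frame: the origin (TCP) lies between the finger pads; the fingertips stand 11 mm ahead of it and the grasp point (between the pads) lies 8 mm behind it; z points along the fingers, y is the direction in which the jaws open and shut (so a half turn about z gives the same grasp; the last joint's range is limited). The gripper opens to 87 mm and grips with 3 to 60 N. Pads are 19 mm wide; open, the fingers measure 117 mm over their backs; the gripper's body (75 mm by 190 mm) begins 51 mm behind the grasp point.
Start: joints at [66.377, 30.224, 82.088, -0, 67.689, -10.227], TCP at [0.145, 0.608, 0.234] pointing down, gripper open.
Joint ranges: [-176.69, 176.69], [-43.24, 126.21], [12.49, 139.97], [-82, 262], [0, 151.66], [-163.58, 163.58]. Speed limits (degrees/s): [159.86, 159.86, 180, 180, 180, 180].

### API

Orientations are given as a 3x3 rotation matrix whose columns are the frame's x, y, z axes.
In Python, from rig import bot, vision gives the robot as it stands. The module is installed in compiled form; this text tells all that it offers.
- The arm moves only by the tool jog_arm, never from a script. Its argument "rows" is a list of rows, each an object with "dp": the shift along the tool's x, y, z in mm, a list of three; "turn": the turn, a rotation vector about the tool's x, y, z in degrees, a list of three; "grip": the opening, from 0 (shut) to 1 (fully open). A call has 1 to 10 rows; each row is the pose to reach, as a shift and turn from the pose commanded when the call began, along the tool's axes at that moment; what a row does not reach only later rows make up. A row lasts 1/10 s, in which the tool goes at most 50 mm and 8.59 degrees, less where a joint would pass 70% of its speed; a pose out of reach is approached as far as the arm can. A call with a gripper value outside its range is refused whole. The fingers move at their own pace and stop on an object; the grip force is fixed at half the most. Time passes only in rows, so rows that repeat a pose let the fingers close. It gives the time, the measured TCP pose, the force and the opening at its end, in the units of the state.
- bot.read_state(): the state, without advancing time (a new reading comes with each control period).
- vision.capture(name): name is "side" or "top" or "wrist"; returns (picture, depth): 420x560x3 uint8, red, green, blue; 420x560 float32, m along the optical axis (not along the pixel's ray), 0 where there is no reading.
- vision.camera_info(name): a dict with "vertical_fov" (degrees; the focal length in pixels is half the picture's height over the tangent of half this angle, whatever the lens; pixels are square), "cx", "cy" (the principal point, pixels), "position" and "rotation" of the camera in the world. Camera axes: x right, y down, z forward; pixel columns grow to the right and rows downward; lengths in m; the calibration is good to about 2 mm. The wrist camera is an equidistant fisheye: a pixel r from the principal point sees the ray r / f radians off the axis. A picture is of the moment at which its call begins: read the wrist's pose just before it. camera_info takes no time and is no camera call; for the wrist camera it gives the pose at the moment of the call.
- bot.hand_in(): hands the job in, once; it reports no verdict.
The state is a dict: "time_s": time; "joint_positions": joint angles; "qvel": joint speeds; "tau": joint torques, N m; "position": TCP position; "tcp_rot": TCP orientation; "force": force on the tool from outside, world axes, zero at the start; "moment": the same for the moment, N m; "opening": opening from 0.0 (shut) to 1.0 (fully open).
Only numpy, scipy, OpenCV 4.12 (cv2) and the standard library are available. Lean on these libraries where they do the work, as an engineer would, in place of code of your own. Each camera call takes 0.05 s, during which the arm holds its last target.

### The job

Fit the blue cover on the detector housing: hook one edge under the yellow lip, then lower the other edge so that it lies flat in the recess. Then take the probe pen from its stand and guide its tip along the joint between cover and rim, from the green dot round the corner to the red dot, just above or lightly touching it (tip within 8 mm of the joint, slower than 8 cm a second, never pressing hard). Put the probe back upright in its stand, fully home, leave the cover seated, and leave the other things on the bench alone.

Things in the scene. Friction and masses are not known exactly. Their poses are not given: they have to be found in the camera images.
- housing: Fixed detector housing, white and grey, 200 x 130 mm foot, 56 mm tall. Origin: centre of its underside, on the bench; x along its length, z up. Its open top is a recess: ledge the cover lies on at z = 37 mm, inner walls at x = -72 and +72, y = -54 and +54 mm, aluminium rim (flush with the cover) at z = 43 mm. Green start dot and red finish dot on the rim.
- lip (a point): Middle of the lower inner edge of the housing's yellow lip (housing x -58, y 0, z 48 mm). The lip reaches over the recess at the housing's -x end from x = -85 to -58 mm, over the full width, underside z = 48, top z = 56 mm. The cover's edge goes under it tilted down about 15 degrees, then the other edge is lowered.
- cover: Loose flat blue cover plate, 140 (x) x 100 (y) x 6 mm, 0.2 kg, lying on the bench, alike either way round. Origin: centre of its underside, z up. On top, in the middle, a black upright fin as handle: 20 mm thick (x) x 70 mm (y), from z = 6 to z = 52 mm. Seated in the housing its origin is at housing x = 0, y = 0, z = 37 mm (2 mm play along x and 4 mm along y either way).
- probe: Light-leak probe pen, 150 mm long, 0.12 kg, hanging upright in its stand. Origin: the point of its tip; z up along the pen. Steel nose 12 mm thick from z = 0 to 70, ending in a cone; black round collar 46 mm in diameter from z = 70 to 76; orange handle 24 mm (x) x 32 mm (y) from z = 76 to 150 mm.
- stand: Fixed probe stand: dark 90 x 90 x 10 mm foot with a white 56 x 56 mm column up to z = 90 mm, with an upright 24 x 24 mm hole from the top to z = 10 mm. Origin: centre of its underside, on the bench. The probe's collar rests on the column's top, the tip then 20 mm above the bench.
- seam_0 (a point): point 0 of 0 to 8 on the joint between cover edge and rim (fixed on the housing at x -44.0, y 52, z 43 mm), beside the green dot
- seam_1 (a point): point 1 of 0 to 8 on the joint between cover edge and rim (fixed on the housing at x -21.2, y 52, z 43 mm)
- seam_2 (a point): point 2 of 0 to 8 on the joint between cover edge and rim (fixed on the housing at x 1.6, y 52, z 43 mm)
- seam_3 (a point): point 3 of 0 to 8 on the joint between cover edge and rim (fixed on the housing at x 24.4, y 52, z 43 mm)
- seam_4 (a point): point 4 of 0 to 8 on the joint between cover edge and rim (fixed on the housing at x 47.2, y 52, z 43 mm)
- seam_5 (a point): point 5 of 0 to 8 on the joint between cover edge and rim (fixed on the housing at x 70.0, y 52, z 43 mm), the corner
- seam_6 (a point): point 6 of 0 to 8 on the joint between cover edge and rim (fixed on the housing at x 70, y 28, z 43 mm)
- seam_7 (a point): point 7 of 0 to 8 on the joint between cover edge and rim (fixed on the housing at x 70, y 4, z 43 mm)
- seam_8 (a point): point 8 of 0 to 8 on the joint between cover edge and rim (fixed on the housing at x 70, y -20, z 43 mm), beside the red dot
- spool_cream: Bystander, to be left alone: cream spool, 90 mm across, 80 mm tall; origin on its underside at the middle
- spool_yellow: Bystander, to be left alone: yellow spool, 90 mm across, 80 mm tall; origin on its underside at the middle
- tape_front: Bystander, to be left alone: amber tape roll lying flat, 84 mm across, 18 mm tall; origin on its underside at the middle
- tape_back: Bystander, to be left alone: amber tape roll lying flat, 84 mm across, 18 mm tall; origin on its underside at the middle
- bottle: Bystander, to be left alone: white bottle with black cap, 64 mm across, 120 mm tall; origin on its underside at the middle
- beaker: Bystander, to be left alone: amber glass beaker, 66 mm across, 85 mm tall; origin on its underside at the middle
- screwdriver: Bystander, to be left alone: screwdriver lying on the bench; origin on its underside
Things that resemble listed ones, but are neither listed nor needed, are in the scene too. What is shaped like the probe but pink or turquoise is not meant.

How it is judged (in metres and radians):
On the way, in this order (a step that is already met when the one before it is completed fails the run):
1. the cover is hooked under the lip and lies flat in the recess, let go (x of cover in the frame of housing between -0.005 and 0.005 m and y of cover in the frame of housing between -0.006 and 0.006 m and z of cover in the frame of housing between 0.0345 and 0.0395 m and angle between cover's own z axis and vertical below 0.04 rad and contact force between the fingers and cover below 0.1 N), for 0.2 s.
2. the probe's tip passes within 8 mm of point 0 of the joint (distance between probe and seam_0 below 0.008 m), for 0.06 s.
3. the probe's tip passes within 8 mm of point 1 of the joint (distance between probe and seam_1 below 0.008 m), for 0.06 s.
4. the probe's tip passes within 8 mm of point 2 of the joint (distance between probe and seam_2 below 0.008 m), for 0.06 s.
5. the probe's tip passes within 8 mm of point 3 of the joint (distance between probe and seam_3 below 0.008 m), for 0.06 s.
6. the probe's tip passes within 8 mm of point 4 of the joint (distance between probe and seam_4 below 0.008 m), for 0.06 s.
7. the probe's tip passes within 8 mm of point 5 of the joint (distance between probe and seam_5 below 0.008 m), for 0.06 s.
8. the probe's tip passes within 8 mm of point 6 of the joint (distance between probe and seam_6 below 0.008 m), for 0.06 s.
9. the probe's tip passes within 8 mm of point 7 of the joint (distance between probe and seam_7 below 0.008 m), for 0.06 s.
10. the probe's tip passes within 8 mm of point 8 of the joint (distance between probe and seam_8 below 0.008 m), for 0.06 s.
At the end, for the whole second after the job is handed in: The cover lies in the recess under the lip (origin within 5 mm along, 6 mm across and 2.5 mm in height of its seat, tilt under 0.04 rad); the probe hangs upright in its stand, collar on the column (within 10 mm sideways, 4 mm in height, tilt under 0.1 rad); both at rest (x of cover in the frame of housing between -0.005 and 0.005 m and y of cover in the frame of housing between -0.006 and 0.006 m and z of cover in the frame of housing between 0.0345 and 0.0395 m and angle between cover's own z axis and vertical below 0.04 rad and x of probe in the frame of stand between -0.01 and 0.01 m and y of probe in the frame of stand between -0.01 and 0.01 m and z of probe in the frame of stand between 0.016 and 0.024 m and angle between probe's own z axis and vertical below 0.1 rad and linear speed of each of probe, cover below 0.02 m/s); the robot touches nothing.
It fails at once if the probe moves faster than 0.08 m/s while its tip is within 8 mm of a point of the joint (linear speed of probe above 0.08 m/s and (distance between probe and seam_0 below 0.008 m or distance between probe and seam_1 below 0.008 m or distance between probe and seam_2 below 0.008 m or distance between probe and seam_3 below 0.008 m or distance between probe and seam_4 below 0.008 m or distance between probe and seam_5 below 0.008 m or distance between probe and seam_6 below 0.008 m or distance between probe and seam_7 below 0.008 m or distance between probe and seam_8 below 0.008 m)).
It fails at once if the probe is pressed on the housing or cover with more than 15 N (contact force between probe and housing above 15 N or contact force between probe and cover above 15 N).
It fails at once if a bystander is moved by more than 30 mm (distance of any of spool_cream, spool_yellow, tape_front, tape_back, bottle, beaker, screwdriver from where it was at the start of the episode above 0.03 m).
It also fails if it takes over 72 s, if anything falls off the work surface, if the arm or the gripper's body presses on something with over 40 N, if the wrist force passes 120 N, or if a joint passes its speed limit or range.

## Working session

There is one attempt and no reset: what is moved stays moved. The work goes in short steps, Python scripts to look and compute and a tool call to move; the robot and the scene stay as the last step left them, time stands still between calls to the robot, and variables do not carry over. Pictures are saved under pics/ and viewed, and the job is handed in when it is done.

Besides the shell and the picture viewer there is one more tool, called after "Emit:" in YAML: its name, and indented under it one key for each argument. jog_arm: Moves the arm, as the interface text tells. Its arguments: {"type":"object","properties":{"rows":{"type":"array"}},"required":["rows"]}

```bash
mkdir -p pics; python3 - <<'E'
from rig import bot, vision
import cv2, numpy as np
s=bot.read_state(); print({k:np.round(v,3).tolist() for k,v in s.items()})
for n in ["side","top","wrist"]:
    i=vision.camera_info(n); print(n,i)
    p,d=vision.capture(n); np.savez(f"pics/{n}0.npz",p=p,d=d,**{k:np.array(v) for k,v in i.items()})
    cv2.imwrite(f"pics/{n}0.png",p[:,:,::-1])
E
```

```text
{'time_s': 0.0, 'joint_positions': [66.378, 30.278, 82.155, -0.0, 67.688, -10.228], 'qvel': [0.104, 0.008, 0.021, 0.033, 0.06, 0.132], 'tau': [0.001, -44.005, -17.659, 0.063, 0.058, -0.0], 'position': [0.144, 0.607, 0.233], 'tcp_rot': [[-0.973, 0.232, -0.001], [0.232, 0.973, -0.002], [0.0, -0.002, -1.0]], 'force': [0.686, -0.286, 0.453], 'moment': [-0.006, 0.007, 0.049], 'opening': 0.998}
side {'vertical_fov': 46.044139875288835, 'cx': 280.1971916096237, 'cy': 207.00422826278938, 'position': array([-0.08030195, -0.74340048,  1.28126875]), 'rotation': array([[ 0.76416043, -0.48995445,  0.41952768],
       [-0.6448177 , -0.59679679,  0.47753924],
       [ 0.0164003 , -0.63543546, -0.77197979]])}
top {'vertical_fov': 44.68610895018536, 'cx': 281.92636377050815, 'cy': 207.71152005824115, 'position': array([0.44904146, 0.01725561, 1.31899009]), 'rotation': array([[ 0.00360214, -0.99587331,  0.09068278],
       [-0.99986972, -0.00501368, -0.01534273],
       [ 0.01573407, -0.0906157 , -0.99576163]])}
wrist {'vertical_fov': 65.70646984690485, 'cx': 281.6647868943211, 'cy': 208.00317471273368, 'position': array([0.07932864, 0.6221822 , 0.38462096]), 'rotation': array([[ 0.23119018,  0.94316827,  0.23871473],
       [ 0.97290624, -0.22358416, -0.0588522 ],
       [-0.00213469,  0.2458531 , -0.96930475]])}
```

View pics/top0.png

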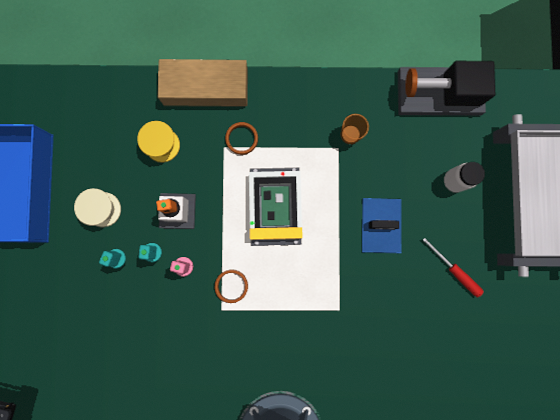

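View pics/side0.png

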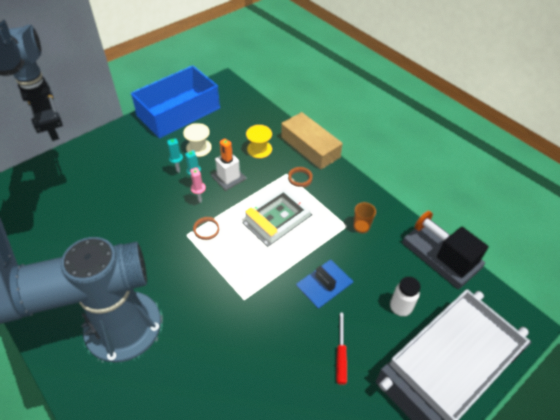

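View pics/wrist0.png

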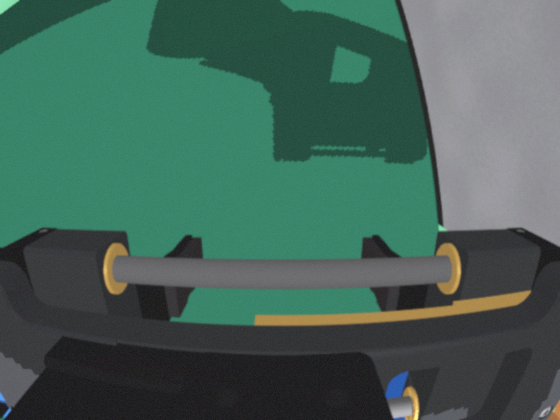

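The top view shows the housing at (275,205) with its yellow lip at (275,233). The green dot is near (252,222) and the red dot near (283,174). The cover is at (381,225) and the orange probe in the white stand at (170,207). The look-alikes are turquoise at (112,259) and (150,252), and pink at (180,267). Only the one at (170,207) is orange and stands in a white column.

```bash
cat > h.py <<'E'
import numpy as np, cv2
def load(n):
    z=np.load(f"pics/{n}.npz"); return z
def f(z): return 210/np.tan(np.radians(float(z['vertical_fov']))/2)
def ray(z,uv):
    uv=np.atleast_2d(uv).astype(float)
    d=np.c_[(uv[:,0]-z['cx'])/f(z),(uv[:,1]-z['cy'])/f(z),np.ones(len(uv))]
    return d@z['rotation'].T
def onplane(z,uv,h):
    d=ray(z,uv); o=z['position']; return o+d*((h-o[2])/d[:,2])[:,None]
def cloud(z):
    v,u=np.mgrid[0:420,0:560]; D=z['d']
    P=z['position']+ray(z,np.c_[u.ravel(),v.ravel()])*D.ravel()[:,None]
    P=P.reshape(420,560,3); P[D==0]=np.nan; return P
def rect(xy):
    (c,s,a)=cv2.minAreaRect((np.array(xy)*1000).astype(np.float32)); return np.round(c,1),np.round(s,1),round(a,2)
E
python3 - <<'E'
from h import *
z=load("top0"); p=z['p'].astype(int); hsv=cv2.cvtColor(z['p'],cv2.COLOR_RGB2HSV); P=cloud(z)
def reg(m,x0,x1,y0,y1):
    r=np.zeros(m.shape,bool); r[y0:y1,x0:x1]=1; return m&r
def show(name,m,h):
    v,u=np.nonzero(m); W=onplane(z,np.c_[u,v],h)[:,:2]
    print(name,len(u),'px',u.mean().round(1),v.mean().round(1),'rect',rect(W),'depth z',np.nanmedian(P[m][:,2]).round(4))
H,S,V=[hsv[:,:,i].astype(int) for i in range(3)]
blue=reg((H>95)&(H<125)&(S>100),355,410,190,260); show('cover',blue,.006)
fin=reg((V<60)&~((H>60)&(H<95)&(S>80)),360,405,210,240); 
show('fin',fin,.052)
ft=reg((P[:,:,2]>.045)&(P[:,:,2]<.06),355,410,200,250); show('fintop depth',ft,.052)
yl=reg((H>18)&(H<32)&(S>150)&(V>120),240,310,215,255); show('lip',yl,.056)
g=reg((H>45)&(H<75)&(S>150)&(V>100),240,262,210,235); show('green',g,.043)
r=reg(((H<8)|(H>172))&(S>150)&(V>100),270,300,165,185); show('red',r,.043)
o=reg((H<15)&(S>150)&(V>80),150,200,190,230); show('orange',o,.164)
ot=o&(P[:,:,2]>.155); show('orange top',ot,.164)
w=reg((abs(P[:,:,2]-.09)<.008)&(S<60),150,205,185,235); show('column top',w,.09)
rim=reg((abs(P[:,:,2]-.043)<.006),240,310,160,250); show('rim',rim,.043)
# enlarge
c=lambda x0,x1,y0,y1,k:cv2.resize(z['p'][y0:y1,x0:x1,::-1],None,fx=k,fy=k,interpolation=cv2.INTER_NEAREST)
a=c(235,315,155,255,5);b=c(345,415,185,265,5);d=c(90,205,180,290,4)
cv2.imwrite('pics/c1.png',a);cv2.imwrite('pics/c2.png',b);cv2.imwrite('pics/c3.png',d)
E
```

```text
cover 1946 px 381.2 225.4 rect (array([ 524.7, -259.9]), array([101.4, 141.6]), 88.99) depth z 0.0051
fin 242 px 383.3 224.5 rect (array([ 522.5, -254.2]), array([20. , 75.3]), 0.26) depth z 0.0507
fintop depth 238 px 384.5 224.0 rect (array([ 525., -258.]), array([20. , 67.8]), 0.25) depth z 0.0509
lip 579 px 275.6 233.0 rect (array([501.5,  13.4]), array([ 27.8, 126.5]), 1.6) depth z 0.0551
green 5 px 251.8 222.6 rect (array([527.8,  72.3]), array([2.5, 5. ]), 0.26) depth z 0.0427
red 7 px 282.3 173.1 rect (array([653.2,  -2.3]), array([5.1, 5. ]), 0.2) depth z 0.0431
orange 192 px 166.7 205.7 rect (array([557.4, 261.2]), array([29.3, 44.4]), 8.49) depth z 0.1662
orange top 123 px 163.8 204.9 rect (array([559.3, 267.2]), array([23.2, 32.7]), 9.88) depth z 0.1685
column top 302 px 172.1 208.5 rect (array([560.2, 267.6]), array([55.6, 57.5]), 0.27) depth z 0.0897
rim 1023 px 274.0 193.2 rect (array([573.7,  15.1]), array([169.1, 130.1]), 0.54) depth z 0.0411
```

View pics/c1.png

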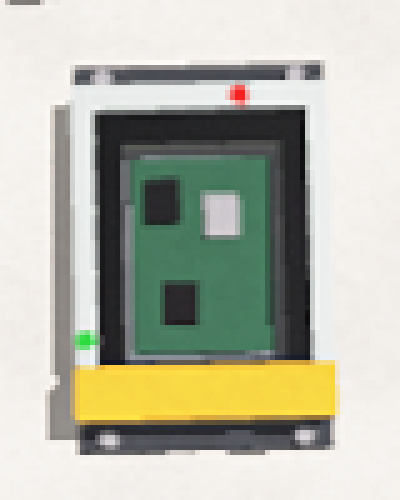

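View pics/c2.png

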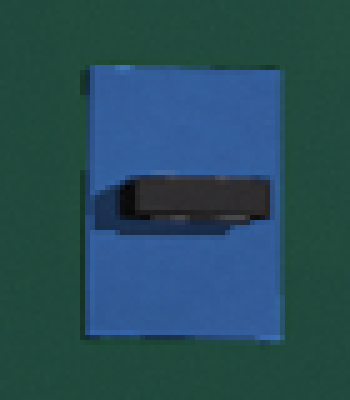

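View pics/c3.png

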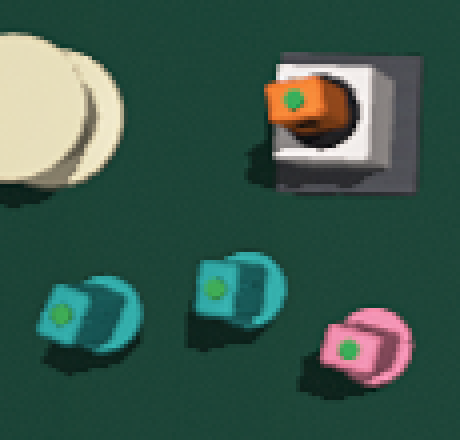

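Checks so far:
- Heights and sizes agree with the description: cover 101x142, fin top at 51 mm, column 56x57, orange handle 23x33.
- The orange pen in the white column is the probe; its handle is yawed about 10°.

Next I look at the housing more closely with the wrist camera, on the way to the cover.

```bash
cat >> h.py <<'E'
from scipy.spatial.transform import Rotation as Ro
R0=np.array([[0,1,0],[1,0,0],[0,0,-1.]])
def Rt(yaw,tilt=0): return Ro.from_euler('ZY',[yaw,-tilt],degrees=True).as_matrix()@R0
def go(p,yaw,tilt=0,cur=None):
    from rig import bot
    s=bot.read_state()
    R=np.array(s['tcp_rot']); q=np.array(s['position'])
    if cur is not None: q,R=cur
    print('from',q.round(4),'yaw/tilt', np.round(Ro.from_matrix(R@R0.T).as_euler('ZYX',degrees=True),2))
    dp=R.T@(np.array(p)-q)*1000; t=Ro.from_matrix(R.T@Rt(yaw,tilt)).as_rotvec(degrees=True)
    print('dp',dp.round(1).tolist(),'turn',t.round(2).tolist())
E
python3 -c "
from h import *
go([.575,-.06,.25],0)"
```

```text
from [0.1446 0.6075 0.2328] yaw/tilt [7.66e+01 9.00e-02 2.00e-02]
dp [-573.4, -549.6, -16.5] turn [-0.09, 0.05, 76.6]
```

Emit:
jog_arm:
  rows:
    - {"dp":[-573,-550,-16],"turn":[0,0,76.6],"grip":1}
    - {"dp":[-573,-550,-16],"turn":[0,0,76.6],"grip":1}
    - {"dp":[-573,-550,-16],"turn":[0,0,76.6],"grip":1}
    - {"dp":[-573,-550,-16],"turn":[0,0,76.6],"grip":1}
    - {"dp":[-573,-550,-16],"turn":[0,0,76.6],"grip":1}
    - {"dp":[-573,-550,-16],"turn":[0,0,76.6],"grip":1}
    - {"dp":[-573,-550,-16],"turn":[0,0,76.6],"grip":1}
    - {"dp":[-573,-550,-16],"turn":[0,0,76.6],"grip":1}
    - {"dp":[-573,-550,-16],"turn":[0,0,76.6],"grip":1}
    - {"dp":[-573,-550,-16],"turn":[0,0,76.6],"grip":1}

```text
time_s: 1.15
position: [0.4161, 0.1858, 0.2437]
tcp_rot: [[0.002, 1.0, 0.0], [1.0, -0.002, 0.0], [0.0, 0.0, -1.0]]
force: [0.0, 1.0, 1.0]
opening: 0.999
```

```bash
python3 -c "
from h import *
go([.575,-.06,.25],0)"
```

```text
from [0.4161 0.1858 0.2437] yaw/tilt [-0.14 -0.01  0.01]
dp [-245.4, 159.5, -6.3] turn [0.01, -0.01, -0.14]
```

Emit:
jog_arm:
  rows:
    - {"dp":[-245,160,-6],"turn":[0,0,0],"grip":1}
    - {"dp":[-245,160,-6],"turn":[0,0,0],"grip":1}
    - {"dp":[-245,160,-6],"turn":[0,0,0],"grip":1}
    - {"dp":[-245,160,-6],"turn":[0,0,0],"grip":1}
    - {"dp":[-245,160,-6],"turn":[0,0,0],"grip":1}
    - {"dp":[-245,160,-6],"turn":[0,0,0],"grip":1}
    - {"dp":[-245,160,-6],"turn":[0,0,0],"grip":1}
    - {"dp":[-245,160,-6],"turn":[0,0,0],"grip":1}
    - {"dp":[-245,160,-6],"turn":[0,0,0],"grip":1}

```text
time_s: 2.05
position: [0.5742, -0.0563, 0.2491]
tcp_rot: [[-0.001, 1.0, -0.002], [1.0, 0.001, 0.001], [0.001, -0.002, -1.0]]
force: [-0.9, -0.6, 0.7]
opening: 1.004
```

```bash
cat >> h.py <<'E'
def cap(n,tag):
    from rig import vision
    i=vision.camera_info(n); p,d=vision.capture(n)
    np.savez(f"pics/{tag}.npz",p=p,d=d,**{k:np.array(v) for k,v in i.items()})
    cv2.imwrite(f"pics/{tag}.png",p[:,:,::-1])
def wray(z,uv):
    uv=np.atleast_2d(uv).astype(float); a=uv-[float(z['cx']),float(z['cy'])]; r=np.linalg.norm(a,axis=1)+1e-9
    th=r/f(z); d=np.c_[a*(np.sin(th)/r)[:,None],np.cos(th)]; return d@z['rotation'].T
def wplane(z,uv,h):
    d=wray(z,uv); o=z['position']; return o+d*((h-o[2])/d[:,2])[:,None]
def wcloud(z):
    v,u=np.mgrid[0:420,0:560]; uv=np.c_[u.ravel(),v.ravel()]
    d=wray(z,uv); c=d@z['rotation'][:,2]; P=z['position']+d*(z['d'].ravel()/c)[:,None]
    P=P.reshape(420,560,3); P[z['d']==0]=np.nan; return P
E
python3 -c "
from h import *
go([.575,-.06,.25],0)
cap('wrist','w1')"
```

```text
from [ 0.5742 -0.0563  0.2491] yaw/tilt [0.04 0.12 0.06]
dp [-3.7, 0.8, -0.9] turn [-0.12, -0.06, 0.04]
```

View pics/w1.png

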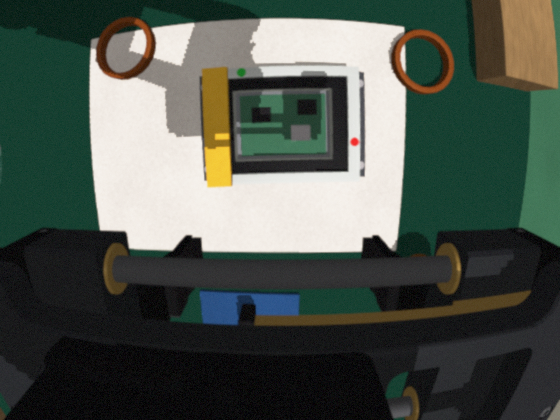

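The wrist view shows the yellow lip at (217,127), the green dot at (241,72), the red dot at (355,142), and the black ledge bounded by the rim. From these I measure the housing frame.

```bash
python3 - <<'E'
from h import *
z=load("w1"); hsv=cv2.cvtColor(z['p'],cv2.COLOR_RGB2HSV); H,S,V=[hsv[:,:,i].astype(int) for i in range(3)]; P=wcloud(z)
def box(m,x0,x1,y0,y1):
    r=np.zeros(m.shape,bool); r[y0:y1,x0:x1]=1; return m&r
def show(n,m,h):
    v,u=np.nonzero(m); W=wplane(z,np.c_[u,v],h)[:,:2]; print(n,len(u),'mean',(W.mean(0)*1000).round(1),'rect',rect(W),'z',np.nanmedian(P[m][:,2]).round(4)); return W
lip=box((H>15)&(H<32)&(S>150)&(V>100),190,245,55,195); show('lip',lip,.056)
show('green',box((H>45)&(H<75)&(S>150)&(V>60),230,252,60,80),.043)
show('red',box(((H<8)|(H>172))&(S>150)&(V>100),345,365,130,155),.043)
rim=box((S<60)&(V>120)&(abs(P[:,:,2]-.043)<.004),230,362,60,180)
W=show('rim',rim,.043)
# inner wall edges: y+ wall top edge transitions per column, y-, x+
g=cv2.GaussianBlur(cv2.cvtColor(z['p'],cv2.COLOR_RGB2GRAY),(3,3),0).astype(int)
def tr(line,lo,hi,fall):
    d=np.diff(line[lo:hi+1]); k=np.argmin(d) if fall else np.argmax(d); return lo+k+.5
up=[(c,tr(g[:,c],70,95,True)) for c in range(255,300,3)]
dn=[(c,tr(g[:,c],160,178,False)) for c in range(250,340,3)]
rt=[(tr(g[r],335,356,False),r) for r in list(range(90,135,3))+list(range(150,168,3))]
for n,l in(('y+54',up),('y-54',dn),('x+72',rt)):
    Q=wplane(z,l,.043)[:,:2]; vx,vy,x0,y0=cv2.fitLine((Q*1000).astype(np.float32),cv2.DIST_HUBER,0,.01,.01).ravel()
    print(n,'dir deg',round(float(np.degrees(np.arctan2(vy,vx))),2),'pt',round(float(x0),1),round(float(y0),1), 'sd',np.std((Q*1000-[x0,y0])@[-vy,vx]).round(2))
# lip edge inner (x=-58,z .056)
ed=[]
for r in range(75,180,3):
    c=np.nonzero(lip[r])[0]; ed.append((c.max()+.5,r)); 
Q=wplane(z,ed,.056)[:,:2]; vx,vy,x0,y0=cv2.fitLine((Q*1000).astype(np.float32),cv2.DIST_HUBER,0,.01,.01).ravel(); print('lip in',np.degrees(np.arctan2(vy,vx)).round(2),x0,y0)
k=cv2.resize(z['p'][55:195,190:375,::-1],None,fx=4,fy=4,interpolation=cv2.INTER_NEAREST); cv2.imwrite('pics/c4.png',k)
E
```

```text
lip 2982 mean [503.6  11.5] rect (array([503.3,  11.4]), array([ 28.6, 128.6]), 1.82) z 0.0568
green 37 mean [529.   71.9] rect (array([529.2,  72.1]), array([7. , 6.5]), 45.12) z 0.0443
red 40 mean [653.9  -4.5] rect (array([653.8,  -4.2]), array([6.9, 6.7]), 1.7) z 0.0441
rim 3161 mean [612.7  20.1] rect (array([588.8,  16.1]), array([143.5, 128. ]), 0.57) z 0.0437
y+54 dir deg 2.12 pt 563.9 66.3 sd 0.35
y-54 dir deg 1.28 pt 597.7 -39.6 sd 0.32
x+72 dir deg -88.67 pt 646.0 16.0 sd 0.28
lip in -87.88 516.9798 24.277021
```

View pics/c4.png

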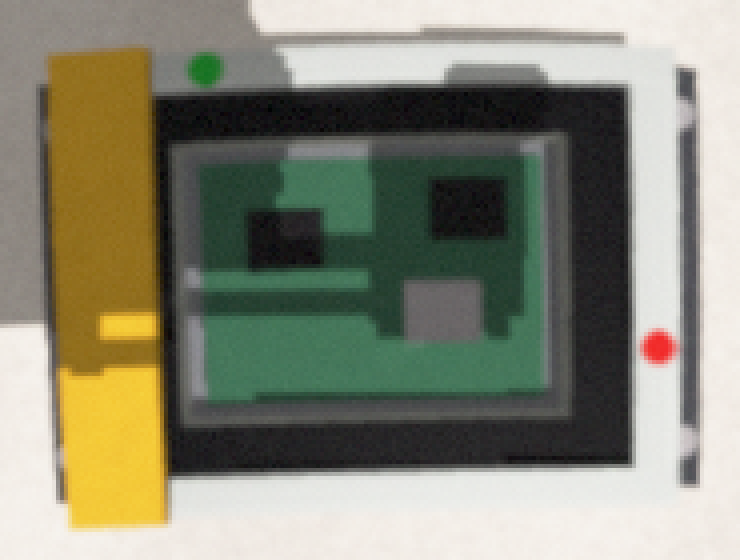

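Housing: origin about (0.5747, 0.0133), yaw about 1.6°. In that frame the red dot falls at (78.7, -20.0) and the green at (-44.0, 59.9), which matches the description. Next I take the same kind of view of the cover.

```bash
python3 -c "
from h import *
go([.525,-.325,.25],0)"
```

```text
from [ 0.5742 -0.0559  0.2493] yaw/tilt [0.08 0.1  0.05]
dp [-269.0, -49.6, -0.8] turn [-0.1, -0.05, 0.08]
```

Emit:
jog_arm:
  rows:
    - {"dp":[-269,-50,0],"turn":[0,0,0],"grip":1}
    - {"dp":[-269,-50,0],"turn":[0,0,0],"grip":1}
    - {"dp":[-269,-50,0],"turn":[0,0,0],"grip":1}
    - {"dp":[-269,-50,0],"turn":[0,0,0],"grip":1}
    - {"dp":[-269,-50,0],"turn":[0,0,0],"grip":1}
    - {"dp":[-269,-50,0],"turn":[0,0,0],"grip":1}
    - {"dp":[-269,-50,0],"turn":[0,0,0],"grip":1}
    - {"dp":[-269,-50,0],"turn":[0,0,0],"grip":1}

```text
time_s: 2.9
position: [0.5252, -0.3248, 0.2495]
tcp_rot: [[-0.0, 1.0, -0.001], [1.0, 0.0, 0.002], [0.002, -0.001, -1.0]]
force: [0.7, 0.8, 0.5]
opening: 1.002
```

```bash
python3 - <<'E'
from h import *
go([.525,-.325,.25],0)
cap('wrist','w2')
z=load("w2"); hsv=cv2.cvtColor(z['p'],cv2.COLOR_RGB2HSV); H,S,V=[hsv[:,:,i].astype(int) for i in range(3)]; P=wcloud(z)
def show(n,m,h):
    v,u=np.nonzero(m); W=wplane(z,np.c_[u,v],h)[:,:2]; print(n,len(u),u.mean(),v.mean(),'rect',rect(W),'z',np.nanmedian(P[m][:,2]).round(4)); return W
m=((H>100)&(H<125)&(S>100)&(V>50)); m[235:]=0; show('cover',m,.006)
ft=(abs(P[:,:,2]-.052)<.006); ft[235:]=0; show('fin',ft,.052)
E
```

```text
from [ 0.5252 -0.3248  0.2495] yaw/tilt [0.02 0.03 0.09]
dp [-0.2, -0.2, -0.5] turn [-0.03, -0.09, 0.02]
cover 8158 283.17406227016426 129.61951458690856 rect (array([ 526.5, -261.4]), array([100.7, 140.4]), 88.81) z 0.0068
fin 1779 340.0061832490163 116.99831365935918 rect (array([ 716.5, -232.5]), array([164.7, 397.4]), 84.56) z 0.0525
```

View pics/w2.png

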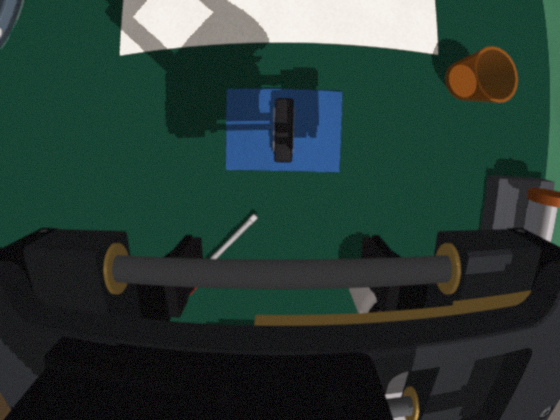

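The cover (blue rectangle centred at (283,130) px) is at (0.5265, -0.2614), yaw about -1.1°, size 100.7 x 140.4, which agrees. I grasp the fin across its 20 mm thickness.

```bash
python3 -c "
from h import *
go([.5265,-.2614,.032],-1.1)"
```

```text
from [ 0.5253 -0.3242  0.2495] yaw/tilt [0.09 0.04 0.09]
dp [62.4, 1.4, 217.6] turn [-0.04, -0.09, 1.19]
```

Emit:
jog_arm:
  rows:
    - {"dp":[31,0.7,50],"turn":[0,0,1.2],"grip":0.8}
    - {"dp":[63,1.4,90],"turn":[0,0,1.2],"grip":0.8}
    - {"dp":[63,1.4,130],"turn":[0,0,1.2],"grip":0.8}
    - {"dp":[63,1.4,165],"turn":[0,0,1.2],"grip":0.8}
    - {"dp":[63,1.4,190],"turn":[0,0,1.2],"grip":0.8}
    - {"dp":[63,1.4,205],"turn":[0,0,1.2],"grip":0.8}
    - {"dp":[63,1.4,213],"turn":[0,0,1.2],"grip":0.8}
    - {"dp":[63,1.4,217.5],"turn":[0,0,1.2],"grip":0.8}
    - {"dp":[63,1.4,217.5],"turn":[0,0,1.2],"grip":0.8}

```text
time_s: 3.85
position: [0.5273, -0.2633, 0.0327]
tcp_rot: [[0.02, 1.0, 0.001], [1.0, -0.02, -0.001], [-0.001, 0.001, -1.0]]
force: [-0.3, -0.1, -0.3]
opening: 0.797
```

Emit:
jog_arm:
  rows:
    - {"dp":[0,0,0],"turn":[0,0,0],"grip":0.1}
    - {"dp":[0,0,0],"turn":[0,0,0],"grip":0}
    - {"dp":[0,0,0],"turn":[0,0,0],"grip":0}
    - {"dp":[0,0,0],"turn":[0,0,0],"grip":0}
    - {"dp":[0,0,0],"turn":[0,0,0],"grip":0}
    - {"dp":[0,0,0],"turn":[0,0,0],"grip":0}

```text
time_s: 4.45
position: [0.5268, -0.2634, 0.0322]
tcp_rot: [[0.021, 1.0, 0.0], [1.0, -0.021, -0.0], [-0.0, 0.0, -1.0]]
force: [0.1, 0.4, -0.2]
opening: 0.34
```

```bash
python3 -c "
from h import *
from rig import bot
s=bot.read_state();print(s['force'],s['opening'])
go([.525,-.26,.14],0)
cap('wrist','w3')"
```

```text
[ 0.05428908  0.43319686 -0.1644213 ] 0.3404176708875823
from [ 0.5268 -0.2634  0.0322] yaw/tilt [-1.2  -0.01 -0.  ]
dp [3.3, -1.9, -107.8] turn [0.01, 0.0, -1.2]
```

View pics/w3.png

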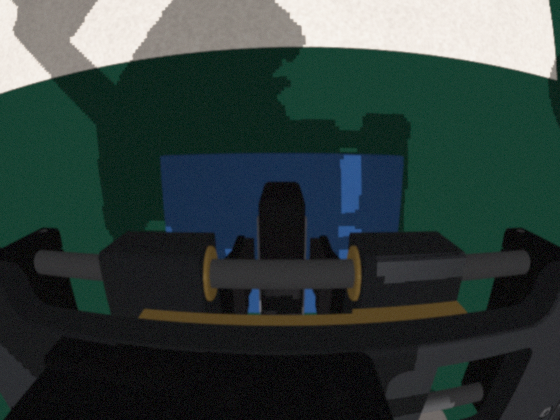

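The fingers straddle the fin at (283,240) and are still closing, so I keep waiting.

Emit:
jog_arm:
  rows:
    - {"dp":[0,0,0],"turn":[0,0,0],"grip":0}
    - {"dp":[0,0,0],"turn":[0,0,0],"grip":0}
    - {"dp":[0,0,0],"turn":[0,0,0],"grip":0}
    - {"dp":[0,0,0],"turn":[0,0,0],"grip":0}
    - {"dp":[0,0,0],"turn":[0,0,0],"grip":0}

```text
time_s: 5.0
position: [0.5268, -0.2633, 0.0321]
tcp_rot: [[0.021, 1.0, -0.0], [1.0, -0.021, 0.0], [0.0, -0.0, -1.0]]
force: [0.3, 0.6, 0.7]
opening: 0.227
```

```bash
python3 -c "
from h import *
go([.525,-.26,.14],0)
cap('wrist','w4')
z=load('w4'); hsv=cv2.cvtColor(z['p'],cv2.COLOR_RGB2HSV); H,S,V=[hsv[:,:,i].astype(int) for i in range(3)]
m=((H>100)&(H<125)&(S>100)&(V>40)); m[235:]=0
# far (y+) edge line of cover and its x-sides
top=[(c,np.nonzero(m[:,c])[0].min()-.5) for c in range(175,395,4)]
L=[(np.nonzero(m[r])[0].min()-.5,r) for r in range(162,225,4)];R=[(np.nonzero(m[r])[0].max()+.5,r) for r in range(162,225,4)]
for l in (top,L,R):
    Q=wplane(z,l,.006)[:,:2]*1000; print(Q.mean(0).round(1), cv2.fitLine(Q.astype(np.float32),cv2.DIST_HUBER,0,.01,.01).ravel().round(4))
"
```

```text
from [ 0.5268 -0.2633  0.0321] yaw/tilt [-1.2  0.   0. ]
dp [3.3, -1.9, -107.9] turn [-0.0, -0.0, -1.2]
[ 528.5 -211.3] [ 9.998000e-01 -1.910000e-02  5.149943e+02 -2.110238e+02]
[ 457.5 -231.7] [ 1.810000e-02  9.998000e-01  4.575238e+02 -2.304636e+02]
[ 597.2 -234.5] [ 9.300000e-03  1.000000e+00  5.971836e+02 -2.344791e+02]
```

Gripped: the opening is 19.7 mm, against a 20 mm fin. The cover centre is 2 mm along +y from the TCP. Lifting.

Emit:
jog_arm:
  rows:
    - {"dp":[0,0,-10],"turn":[0,0,0],"grip":0}
    - {"dp":[0,0,-35],"turn":[0,0,0],"grip":0}
    - {"dp":[0,0,-70],"turn":[0,0,0],"grip":0}
    - {"dp":[0,0,-100],"turn":[0,0,0],"grip":0}
    - {"dp":[0,0,-108],"turn":[0,0,0],"grip":0}
    - {"dp":[0,0,-108],"turn":[0,0,0],"grip":0}

```text
time_s: 5.65
position: [0.5274, -0.2637, 0.1415]
tcp_rot: [[0.021, 1.0, 0.003], [1.0, -0.021, -0.002], [-0.002, 0.003, -1.0]]
force: [-0.0, -0.9, -2.4]
opening: 0.231
```

```bash
cat >> h.py <<'E'
HO=np.array([.5747,.0133,0]); HY=1.6
HR=Ro.from_euler('z',HY,degrees=True).as_matrix()
OFF=np.array([0,-2,32.1])
def cover_tcp(corner,tilt,y=0):
    Rc=Ro.from_euler('ZY',[HY,-tilt],degrees=True).as_matrix()
    return HO+HR@(np.array([corner[0],y,corner[1]])/1000)+Rc@(np.array([70,0,0])+OFF)/1000
E
python3 -c "
from h import *
for c in [(-50,80),(-50,45),(-50,39),(-69.5,38)]: print(c,cover_tcp(c,12).round(4))
go(cover_tcp((-50,80),12),HY,12)"
```

```text
(-50, 80) [0.5865 0.0116 0.126 ]
(-50, 45) [0.5865 0.0116 0.091 ]
(-50, 39) [0.5865 0.0116 0.085 ]
(-69.5, 38) [0.5671 0.0111 0.084 ]
from [ 0.5274 -0.2637  0.1415] yaw/tilt [-1.19 -0.15 -0.1 ]
dp [276.5, 53.3, 15.2] turn [-11.85, 0.4, -2.77]
```

Emit:
jog_arm:
  rows:
    - {"dp":[40,8,0],"turn":[0,0,0],"grip":0}
    - {"dp":[80,16,0],"turn":[-2,0,-1],"grip":0}
    - {"dp":[120,24,0],"turn":[-5,0,-2],"grip":0}
    - {"dp":[160,31,0],"turn":[-8,0,-2.6],"grip":0}
    - {"dp":[200,39,0],"turn":[-12,0.1,-2.7],"grip":0}
    - {"dp":[240,47,0],"turn":[-12,0.1,-2.7],"grip":0}
    - {"dp":[265,52,0],"turn":[-12,0.1,-2.7],"grip":0}
    - {"dp":[276.5,53.3,5],"turn":[-12,0.1,-2.7],"grip":0}
    - {"dp":[276.5,53.3,15],"turn":[-12,0.1,-2.7],"grip":0}
    - {"dp":[276.5,53.3,15],"turn":[-12,0.1,-2.7],"grip":0}

```text
time_s: 6.65
position: [0.584, 0.0116, 0.1224]
tcp_rot: [[-0.026, 0.979, 0.202], [1.0, 0.026, 0.003], [-0.002, 0.202, -0.979]]
force: [-0.2, 0.1, -2.4]
opening: 0.224
```

```bash
python3 -c "
from h import *
go(cover_tcp((-50,45),12),HY,12)
cap('wrist','w5');cap('side','s5')
z=load('s5');cv2.imwrite('pics/s5c.png',cv2.resize(z['p'][150:270,200:360,::-1],None,fx=5,fy=5,interpolation=cv2.INTER_CUBIC))"
```

```text
from [0.584  0.0116 0.1224] yaw/tilt [  1.53 -11.68  -0.15]
dp [0.0, -3.8, 31.3] turn [-0.32, 0.16, -0.07]
```

View pics/w5.png

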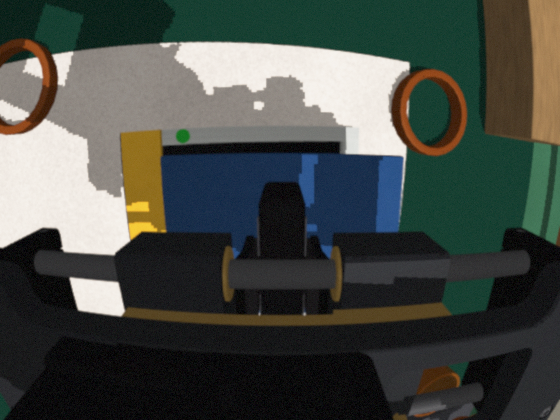

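View pics/s5c.png

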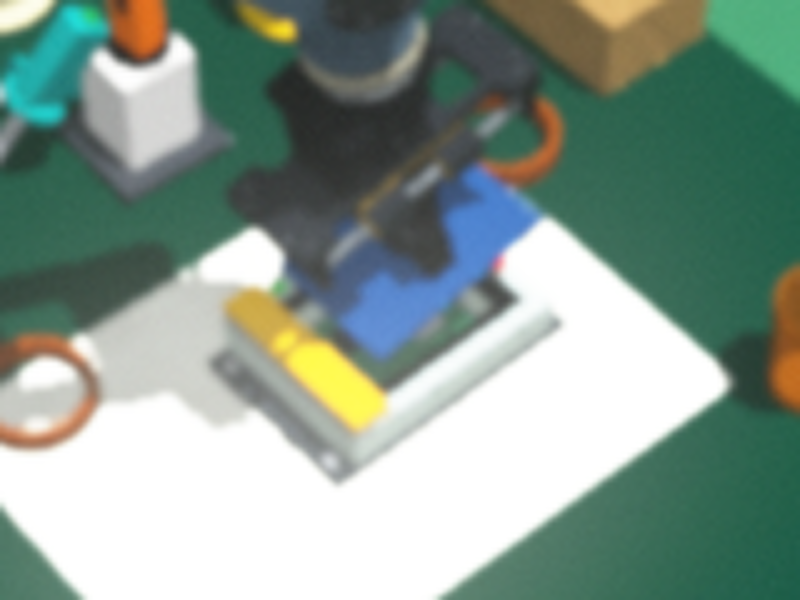

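The cover is held tilted over the recess, with its left edge at (162,155) just right of the lip. I check the held pose by fitting a plane to the depth image, then descend.

```bash
cat >> h.py <<'E'
def coverplane(tag):
    z=load(tag); hsv=cv2.cvtColor(z['p'],cv2.COLOR_RGB2HSV); H,S,V=[hsv[:,:,i].astype(int) for i in range(3)]
    m=((H>100)&(H<125)&(S>90)&(V>40)); m[235:]=0; m[:100]=0
    m=cv2.erode(m.astype(np.uint8),np.ones((5,5)))>0
    P=(wcloud(z)[m]-HO)@HR*1000; P=P[np.isfinite(P).all(1)]
    for _ in range(3):
        A=np.c_[P[:,:2],np.ones(len(P))]; c=np.linalg.lstsq(A,P[:,2],rcond=None)[0]; r=P[:,2]-A@c; P=P[abs(r)<3]
    print('tilt x',np.degrees(np.arctan(c[0])).round(2),'tilt y',np.degrees(np.arctan(c[1])).round(2),'top z at origin',c[2].round(1),'sd',r.std().round(2),'xrange',np.percentile(P[:,0],[0.2,99.8]).round(1),'ymax',np.percentile(P[:,1],99.8).round(1))
    return c
def held(): 
    from rig import bot
    s=bot.read_state(); R=np.array(s['tcp_rot'])@R0.T; o=np.array(s['position'])-R@OFF/1000
    cn=o+R@np.array([-.07,0,0]); cf=o+R@np.array([.07,0,0])
    print('corner lo',((cn-HO)@HR*1000).round(1),'far',((cf-HO)@HR*1000).round(1),'force',np.round(s['force'],1))
E
python3 -c "
from h import *
held(); coverplane('w5')"
```

```text
corner lo [-51.5  -0.8  78.1] far [ 85.5  -1.2 106.8] force [ 0.2 -0.3 -2.4]
tilt x 11.62 tilt y -0.07 top z at origin 94.6 sd 0.64 xrange [-51.5  80.6] ymax 48.9
```

Emit:
jog_arm:
  rows:
    - {"dp":[0,-1,10],"turn":[-0.3,0,0],"grip":0}
    - {"dp":[0,-2,20],"turn":[-0.3,0,0],"grip":0}
    - {"dp":[0,-3,27],"turn":[-0.3,0,0],"grip":0}
    - {"dp":[0,-3.8,31],"turn":[-0.3,0,0],"grip":0}
    - {"dp":[0,-3.8,31],"turn":[-0.3,0,0],"grip":0}

```text
time_s: 7.25
position: [0.5881, 0.0119, 0.093]
tcp_rot: [[-0.026, 0.977, 0.211], [1.0, 0.026, 0.003], [-0.003, 0.211, -0.977]]
force: [-0.8, 0.2, -1.7]
opening: 0.226
```

```bash
python3 -c "
from h import *
held()
cap('wrist','w6'); coverplane('w6')
go(cover_tcp((-50,39),12),HY,12)
go(cover_tcp((-69.5,38),12),HY,12)
"
```

```text
corner lo [-48.3   0.3  46.9] far [88.6  0.1 76.4] force [-0.8  0.2 -1.7]
tilt x 12.14 tilt y -0.09 top z at origin 64.2 sd 0.64 xrange [-47.4  84.6] ymax 49.1
from [0.5884 0.012  0.0935] yaw/tilt [  1.53 -12.25  -0.18]
dp [-0.3, -3.6, 8.0] turn [0.25, 0.19, -0.07]
from [0.5884 0.012  0.0935] yaw/tilt [  1.53 -12.25  -0.18]
dp [-0.3, -22.9, 4.8] turn [0.25, 0.19, -0.07]
```

View pics/w6.png

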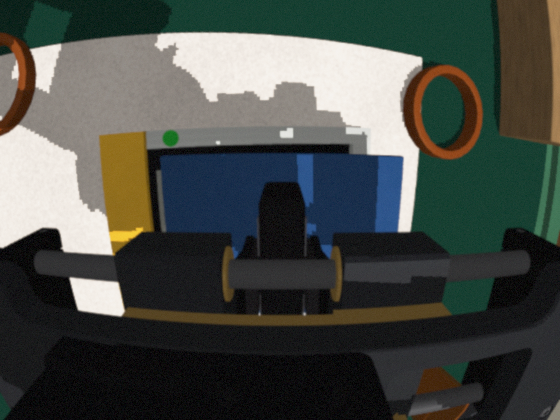

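Emit:
jog_arm:
  rows:
    - {"dp":[0,-2,4],"turn":[0,0,0],"grip":0}
    - {"dp":[0,-3.6,8],"turn":[0,0,0],"grip":0}
    - {"dp":[0,-3.6,8],"turn":[0,0,0],"grip":0}
    - {"dp":[0,-3.6,8],"turn":[0,0,0],"grip":0}

```text
time_s: 7.7
position: [0.5867, 0.012, 0.0854]
tcp_rot: [[-0.026, 0.977, 0.213], [1.0, 0.026, 0.002], [-0.003, 0.213, -0.977]]
force: [0.1, 1.0, -2.0]
opening: 0.229
```

```bash
python3 -c "
from h import *
held()
go(cover_tcp((-69,38.2),12),HY,12)
"
```

```text
corner lo [-49.6   0.3  39.1] far [87.2  0.2 68.9] force [ 0.1  1.  -2. ]
from [0.5867 0.012  0.0854] yaw/tilt [  1.54 -12.29  -0.19]
dp [-0.4, -19.0, -2.9] turn [0.29, 0.2, -0.06]
```

Emit:
jog_arm:
  rows:
    - {"dp":[0,-4,-0.6],"turn":[0.3,0,0],"grip":0}
    - {"dp":[0,-8,-1.2],"turn":[0.3,0,0],"grip":0}
    - {"dp":[-0.2,-12,-1.8],"turn":[0.3,0,0],"grip":0}
    - {"dp":[-0.4,-16,-2.5],"turn":[0.3,0,0],"grip":0}
    - {"dp":[-0.4,-19,-2.9],"turn":[0.3,0,0],"grip":0}
    - {"dp":[-0.4,-19,-2.9],"turn":[0.3,0,0],"grip":0}
    - {"dp":[-0.4,-19,-2.9],"turn":[0.3,0,0],"grip":0}

```text
time_s: 8.4
position: [0.5677, 0.0109, 0.0843]
tcp_rot: [[-0.026, 0.978, 0.208], [1.0, 0.026, 0.002], [-0.003, 0.208, -0.978]]
force: [0.4, 0.5, -2.2]
opening: 0.229
```

```bash
python3 -c "
from h import *
held()
cap('wrist','w7'); coverplane('w7')
go(cover_tcp((-69.5,37.8),6),HY,6)
go(cover_tcp((-70,37.2),0),HY,0)
"
```

```text
corner lo [-68.8  -0.2  38.3] far [68.1 -0.4 67.4] force [ 0.4  0.5 -2.2]
tilt x 11.94 tilt y -0.18 top z at origin 59.9 sd 0.64 xrange [-56.   64.2] ymax 48.7
from [0.5679 0.0109 0.0843] yaw/tilt [  1.53 -12.03  -0.19]
dp [0.2, 2.0, 7.8] turn [6.03, 0.2, -0.08]
from [0.5679 0.0109 0.0843] yaw/tilt [  1.53 -12.03  -0.19]
dp [0.2, 3.6, 16.1] turn [12.03, 0.2, -0.09]
```

View pics/w7.png

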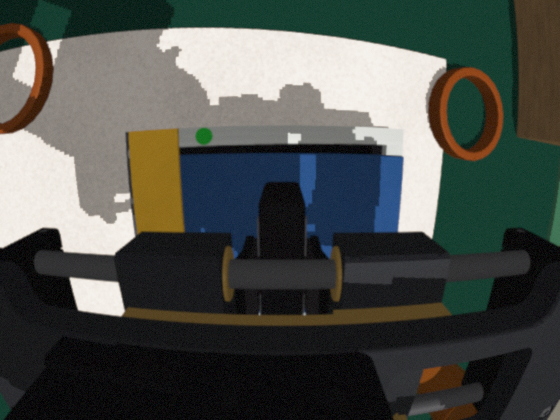

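The cover's edge is now under the lip: the blue meets yellow at (181,155), and there is no contact force. I lower the far edge.

Emit:
jog_arm:
  rows:
    - {"dp":[0,0.7,2.6],"turn":[2,0,0],"grip":0}
    - {"dp":[0,1.4,5.2],"turn":[4,0.1,0],"grip":0}
    - {"dp":[0,2,7.8],"turn":[6,0.2,0],"grip":0}
    - {"dp":[0,2.6,10.5],"turn":[8,0.2,0],"grip":0}
    - {"dp":[0,2.8,12],"turn":[9,0.2,0],"grip":0}
    - {"dp":[0.2,3,13.3],"turn":[10,0.2,0],"grip":0}
    - {"dp":[0.2,3,13.3],"turn":[10,0.2,0],"grip":0}
    - {"dp":[0.2,3,13.3],"turn":[10,0.2,0],"grip":0}

```text
time_s: 9.25
position: [0.5731, 0.0114, 0.0718]
tcp_rot: [[-0.027, 0.999, 0.035], [1.0, 0.027, 0.001], [0.0, 0.035, -0.999]]
force: [-0.8, -0.4, -2.2]
opening: 0.227
```

```bash
python3 -c "
from h import *
held()
cap('wrist','w8'); coverplane('w8')
go(cover_tcp((-70,37),0),HY,0)
"
```

```text
corner lo [-70.5   0.3  37.3] far [69.4  0.1 42.1] force [-0.8 -0.4 -2.2]
tilt x 1.93 tilt y 0.07 top z at origin 46.4 sd 0.63 xrange [-57.1  66.7] ymax 49.1
from [0.5729 0.0114 0.0718] yaw/tilt [ 1.52 -1.98  0.02]
dp [-0.2, 1.7, 2.8] turn [1.98, -0.02, -0.08]
```

View pics/w8.png

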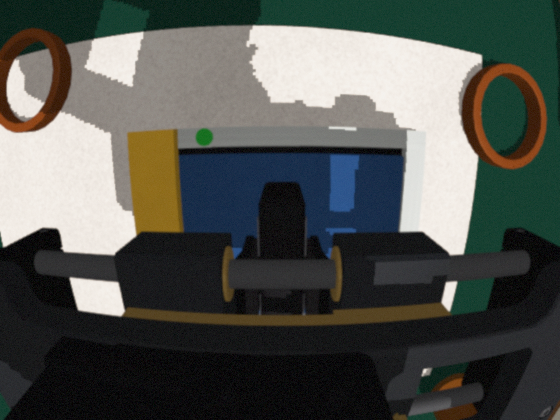

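The far edge is just inside the rim, with a thin black gap at (402,150). I finish lowering, then check the force.

Emit:
jog_arm:
  rows:
    - {"dp":[0,0.8,1.4],"turn":[1,0,0],"grip":0}
    - {"dp":[0,1.5,2.7],"turn":[2,0,0],"grip":0}
    - {"dp":[0,1.5,2.7],"turn":[2,0,0],"grip":0}
    - {"dp":[0,1.5,2.7],"turn":[2,0,0],"grip":0}

```text
time_s: 9.7
position: [0.5752, 0.0114, 0.0691]
tcp_rot: [[-0.027, 1.0, 0.0], [1.0, 0.027, 0.0], [0.0, 0.0, -1.0]]
force: [0.8, 0.2, -2.3]
opening: 0.229
```

```bash
python3 -c "
from h import *
held()
cap('wrist','w9'); coverplane('w9')
"
```

```text
corner lo [-69.6   0.1  37. ] far [70.4 -0.  37. ] force [ 0.8  0.2 -2.3]
tilt x -0.04 tilt y 0.06 top z at origin 43.8 sd 0.62 xrange [-57.5  68. ] ymax 48.9
```

Emit:
jog_arm:
  rows:
    - {"dp":[0,0,0.3],"turn":[0,0,0],"grip":0.45}
    - {"dp":[0,0,0.3],"turn":[0,0,0],"grip":0.45}
    - {"dp":[0,0,0.3],"turn":[0,0,0],"grip":0.45}
    - {"dp":[0,0,0.3],"turn":[0,0,0],"grip":0.45}
    - {"dp":[0,0,0],"turn":[0,0,0],"grip":0.45}

```text
time_s: 10.25
position: [0.575, 0.0113, 0.0693]
tcp_rot: [[-0.026, 1.0, 0.0], [1.0, 0.026, 0.0], [0.0, 0.0, -1.0]]
force: [-0.8, 0.0, 0.2]
opening: 0.438
```

```bash
python3 -c "
from h import *
held()
cap('wrist','w10'); coverplane('w10')
go([.56,.195,.26],9)
"
```

```text
corner lo [-69.8   0.1  37.2] far [70.2 -0.1 37.2] force [-0.8  0.   0.2]
tilt x -0.04 tilt y 0.09 top z at origin 43.7 sd 0.63 xrange [-57.5  67.8] ymax 48.9
from [0.575  0.0113 0.0693] yaw/tilt [ 1.52 -0.01  0.01]
dp [184.0, -10.1, -190.6] turn [0.01, -0.01, -7.48]
```

View pics/w10.png

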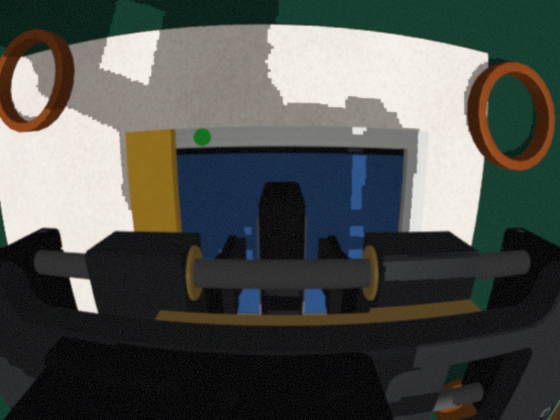

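The cover lies flat (tilt 0.1° or less, top at rim height) and is released. I retreat up and then go to a viewpoint for the probe.

Emit:
jog_arm:
  rows:
    - {"dp":[0,0,-10],"turn":[0,0,0],"grip":0.45}
    - {"dp":[0,0,-45],"turn":[0,0,0],"grip":0.5}
    - {"dp":[0,0,-90],"turn":[0,0,0],"grip":0.6}
    - {"dp":[30,0,-130],"turn":[0,0,-2],"grip":0.8}
    - {"dp":[70,-4,-165],"turn":[0,0,-5],"grip":0.8}
    - {"dp":[110,-7,-190],"turn":[0,0,-7.5],"grip":0.8}
    - {"dp":[150,-9,-190],"turn":[0,0,-7.5],"grip":0.8}
    - {"dp":[184,-10,-190],"turn":[0,0,-7.5],"grip":0.8}
    - {"dp":[184,-10,-190],"turn":[0,0,-7.5],"grip":0.8}
    - {"dp":[184,-10,-190],"turn":[0,0,-7.5],"grip":0.8}

```text
time_s: 11.3
position: [0.5596, 0.1956, 0.2597]
tcp_rot: [[-0.159, 0.987, 0.0], [0.987, 0.159, -0.0], [-0.0, 0.0, -1.0]]
force: [-0.6, -0.2, -0.1]
opening: 0.799
```

```bash
python3 - <<'E'
from h import *
cap('wrist','w11')
go([.56,.195,.26],9)
z=load("w11"); hsv=cv2.cvtColor(z['p'],cv2.COLOR_RGB2HSV); H,S,V=[hsv[:,:,i].astype(int) for i in range(3)]; P=wcloud(z)
def show(n,m,h):
    m[232:]=0; v,u=np.nonzero(m); W=wplane(z,np.c_[u,v],h)[:,:2]; print(n,len(u),u.mean().round(),v.mean().round(),'rect',rect(W),'mean3',np.nanmean(P[m],0).round(4)); return W
m=(H<16)&(S>140)&(V>50)&(abs(P[:,:,2]-.17)<.006); show('handle top',m,.170)
m=(abs(P[:,:,2]-.09)<.004)&(S<60)&(V>100); m[:,:150]=0;m[:,400:]=0; show('column',m,.09)
E
```

```text
from [0.5598 0.1947 0.2595] yaw/tilt [ 9.05  0.   -0.02]
dp [0.3, 0.2, -0.5] turn [-0.0, 0.02, 0.05]
handle top 1038 303.0 124.0 rect (array([564.2, 265.5]), array([23.6, 31.2]), 3.6) mean3 [0.5639 0.2654 0.1701]
column 1063 294.0 129.0 rect (array([561.4, 266. ]), array([56.2, 56.7]), 88.76) mean3 [0.561  0.2607 0.0907]
```

View pics/w11.png

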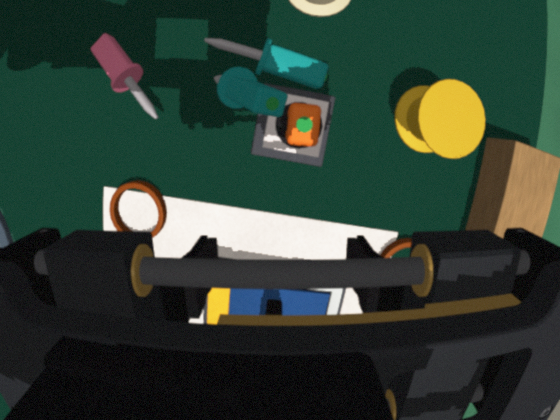

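The orange handle top is at (303,124) px. The turquoise pens look different from the first picture, so I check the top and side views.

```bash
python3 - <<'E'
from h import *
cap('top','t11'); cap('side','s11')
a=[load(t)['p'][180:300,80:215,::-1] for t in ('top0','t11')]
cv2.imwrite('pics/cmp_t.png',np.hstack([cv2.resize(i,None,fx=2.9,fy=2.9,interpolation=cv2.INTER_CUBIC) for i in a]))
a=[load(t)['p'][110:220,150:280,::-1] for t in ('side0','s11')]
cv2.imwrite('pics/cmp_s.png',np.hstack([cv2.resize(i,None,fx=3,fy=3,interpolation=cv2.INTER_CUBIC) for i in a]))
z=load('w11');cv2.imwrite('pics/w11c.png',cv2.resize(z['p'][20:180,190:360,::-1],None,fx=3.7,fy=3.7,interpolation=cv2.INTER_CUBIC))
E
```

```text
(no output)
```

View pics/cmp_t.png

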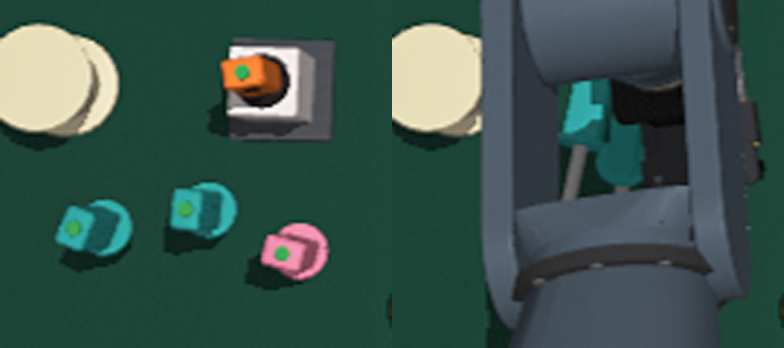

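View pics/cmp_s.png

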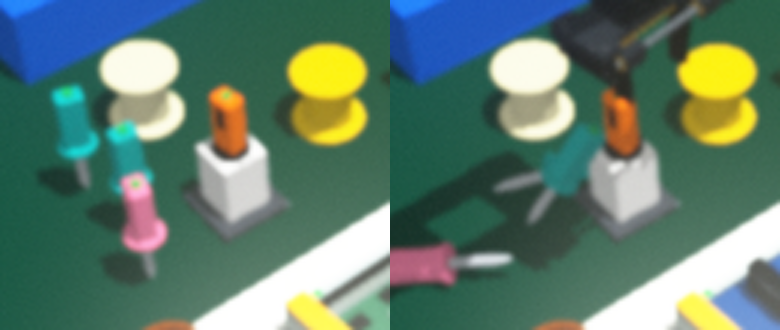

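View pics/w11c.png

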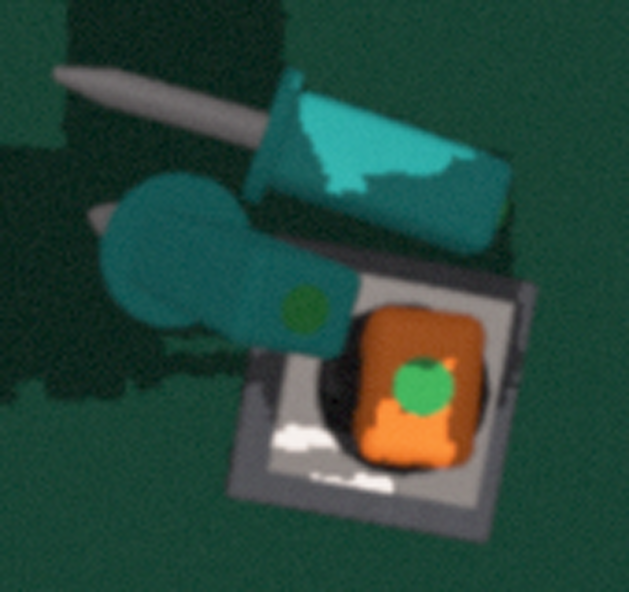

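In the wrist view the pink and turquoise pens have toppled since the first picture. One turquoise pen now leans against the stand column, with its end at about (270,105) px. My gripper passed well above them, at 0.22 m or more. They are not the probe: the orange pen is still upright in the white column. I map the heights around the handle to choose a clear grasp direction.

```bash
python3 - <<'E'
from h import *
z=load("w11"); hsv=cv2.cvtColor(z['p'],cv2.COLOR_RGB2HSV); H,S,V=[hsv[:,:,i].astype(int) for i in range(3)]; P=wcloud(z)
T=(H>78)&(H<98)&(S>150)&(V>60)
T=(H>85)&(H<97)&(P[:,:,2]>.02)
T[232:]=0
Q=P[T]*1000; Q=Q[np.isfinite(Q).all(1)]
print(len(Q))
G={}
for q in Q: G.setdefault((int(q[0]//8*8),int(q[1]//8*8)),[]).append(q[2])
xs=sorted({k[0] for k in G if 460<k[0]<640}); ys=sorted({k[1] for k in G if 200<k[1]<380},reverse=True)
print('y\\x',xs)
for y in ys: print(y,[int(np.max(G[(x,y)])) if len(G.get((x,y),[]))>2 else '' for x in xs])
# upper orange handle faces: tilt
O=(H<16)&(S>140)&(V>40); O[232:]=0;O[:,:270]=0;O[:,330:]=0; q=P[O]*1000; q=q[(q[:,2]>90)&(q[:,2]<175)]
for lo,hi in((100,120),(120,140),(140,160),(166,175)):
    s=q[(q[:,2]>lo)&(q[:,2]<hi)]; print(lo,len(s),s[:,:2].min(0).round(1) if len(s) else '',s[:,:2].max(0).round(1) if len(s) else '')
E
```

```text
3975
y\x [464, 472, 480, 488, 496, 504, 512, 520, 528, 536, 544, 552, 560, 568, 576, 584, 600, 608, 616, 624, 632]
360 ['', '', '', '', '', '', 35, '', '', '', '', '', '', '', '', '', '', '', '', '', '']
352 ['', '', '', '', '', '', 44, 42, 34, 32, 30, '', '', '', '', '', '', '', '', '', '']
344 ['', '', '', '', '', 30, 47, 43, 35, 33, 32, 31, 29, 30, 26, 27, '', '', '', '', '']
336 ['', '', '', '', '', 34, 47, 35, 35, 33, 32, 32, 31, 29, 28, 26, '', '', '', '', '']
328 ['', '', '', '', '', 43, 47, 36, 34, 34, 31, 31, 30, 29, 27, 26, '', '', '', '', '']
320 ['', '', '', '', '', 40, 42, 34, 34, 33, 32, 30, 30, 28, 28, 27, '', '', '', '', '']
312 ['', '', 75, 74, 69, 64, 29, '', '', '', '', 27, 27, 28, 27, 24, '', '', '', '', '']
304 [27, 76, 77, 85, 82, 78, 69, '', '', '', '', '', '', '', '', '', '', '', '', '', '']
296 ['', 76, 79, 91, 101, 111, 116, 112, 106, '', '', '', '', '', '', '', '', '', '', '', '']
288 ['', 75, 79, 90, 103, 114, 126, 134, 132, 126, 121, '', '', '', '', '', '', '', '', '', '']
280 ['', 73, 78, 91, 103, 115, 128, 133, 131, 127, 121, '', '', '', '', '', '', '', '', '', '']
272 ['', '', 68, 65, 102, 114, 128, 131, 129, 122, 118, '', '', '', '', '', '', '', '', '', '']
264 ['', '', '', '', '', '', '', 129, 128, 120, 116, '', '', '', '', '', '', '', '', '', '']
256 ['', '', '', '', '', '', '', '', '', '', 97, '', '', '', '', '', '', '', '', '', '']
248 ['', '', '', '', '', '', '', '', '', '', '', '', '', '', '', '', '', '', '', '', '']
240 ['', '', '', '', '', '', '', '', '', '', '', '', '', '', '', '', 325, '', '', '', '']
232 ['', '', '', '', '', '', '', '', '', '', '', '', '', '', '', '', '', '', '', '', '']
216 [326, 325, '', 326, '', '', '', '', '', '', '', '', '', '', '', '', '', '', '', '', '']
100 5 [551.9 252.9] [553.2 272.6]
120 2 [551.8 269.8] [551.9 275.8]
140 15 [551.8 255.8] [553.  274.6]
166 1034 [551.8 249.4] [576.6 281.1]
```

The leaning turquoise pen rests its end at about (548, 272, 118 mm), right against the probe's handle at x = 552. Lifting the probe would disturb it in any case, and it overhangs the column where the collar must come back down. I will nudge it gently off to the free +y side with closed fingers, keeping clear of the column and probe, and then take the probe.

```bash
python3 -c "
from h import *
go([.512,.215,.20],93.6)
go([.512,.215,.113],93.6)
"
```

```text
from [0.5601 0.1939 0.2593] yaw/tilt [ 8.94  0.02 -0.01]
dp [28.4, -44.3, 59.3] turn [-0.02, -0.01, -84.66]
from [0.5601 0.1939 0.2593] yaw/tilt [ 8.94  0.02 -0.01]
dp [28.4, -44.2, 146.3] turn [-0.02, -0.01, -84.66]
```

Emit:
jog_arm:
  rows:
    - {"dp":[28,-44,0],"turn":[0,0,-8.5],"grip":0}
    - {"dp":[28,-44,0],"turn":[0,0,-17],"grip":0}
    - {"dp":[28,-44,0],"turn":[0,0,-25.5],"grip":0}
    - {"dp":[28,-44,0],"turn":[0,0,-34],"grip":0}
    - {"dp":[28,-44,0],"turn":[0,0,-42.5],"grip":0}
    - {"dp":[28,-44,0],"turn":[0,0,-51],"grip":0}
    - {"dp":[28,-44,0],"turn":[0,0,-59.5],"grip":0}
    - {"dp":[28,-44,0],"turn":[0,0,-68],"grip":0}
    - {"dp":[28,-44,0],"turn":[0,0,-76.5],"grip":0}
    - {"dp":[28,-44,0],"turn":[0,0,-84.6],"grip":0}

```text
time_s: 12.45
position: [0.5125, 0.2143, 0.2592]
tcp_rot: [[-0.998, -0.067, -0.0], [-0.067, 0.998, 0.0], [0.0, 0.0, -1.0]]
force: [-0.2, 0.3, 0.1]
opening: 0.027
```

```bash
python3 -c "
from h import *
go([.512,.215,.113],93.6)
cap('wrist','w12')
"
```

```text
from [0.5125 0.2143 0.2592] yaw/tilt [ 9.383e+01 -0.000e+00  2.000e-02]
dp [0.4, 0.7, 146.2] turn [0.0, -0.02, 0.23]
```

View pics/w12.png

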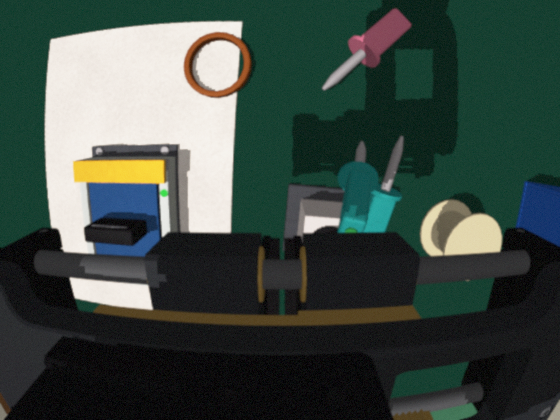

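The leaning pen (355,190) and the lying one (390,190) are as mapped. The bench where the fingers come down is free.

Emit:
jog_arm:
  rows:
    - {"dp":[0,0,40],"turn":[0,0,0],"grip":0}
    - {"dp":[0,0,80],"turn":[0,0,0],"grip":0}
    - {"dp":[0,0,115],"turn":[0,0,0],"grip":0}
    - {"dp":[0,0,135],"turn":[0,0,0],"grip":0}
    - {"dp":[0,0,146],"turn":[0,0,0],"grip":0}
    - {"dp":[0,20,146],"turn":[0,0,0],"grip":0}
    - {"dp":[0,30,146],"turn":[0,0,0],"grip":0}
    - {"dp":[0,38,146],"turn":[0,0,0],"grip":0}
    - {"dp":[0,46,146],"turn":[0,0,0],"grip":0}
    - {"dp":[0,54,146],"turn":[0,0,0],"grip":0}

```text
time_s: 13.5
position: [0.5089, 0.2701, 0.1139]
tcp_rot: [[-0.998, -0.063, 0.001], [-0.063, 0.998, 0.0], [-0.001, 0.0, -1.0]]
force: [0.5, -0.8, -1.1]
opening: 0.011
```

Emit:
jog_arm:
  rows:
    - {"dp":[0,7,0],"turn":[0,0,0],"grip":0}
    - {"dp":[0,14,0],"turn":[0,0,0],"grip":0}
    - {"dp":[0,21,0],"turn":[0,0,0],"grip":0}
    - {"dp":[0,28,0],"turn":[0,0,0],"grip":0}
    - {"dp":[0,35,0],"turn":[0,0,0],"grip":0}
    - {"dp":[0,42,0],"turn":[0,0,0],"grip":0}
    - {"dp":[0,50,0],"turn":[0,0,0],"grip":0}
    - {"dp":[0,50,0],"turn":[0,0,0],"grip":0}

```text
time_s: 14.3
position: [0.5057, 0.3207, 0.1133]
tcp_rot: [[-0.998, -0.064, 0.0], [-0.064, 0.998, 0.001], [-0.001, 0.001, -1.0]]
force: [-0.4, 0.1, -0.7]
opening: 0.006
```

```bash
python3 -c "
from h import *
cap('side','s13');cap('wrist','w13')
z=load('s13');cv2.imwrite('pics/s13c.png',cv2.resize(z['p'][110:220,150:280,::-1],None,fx=5,fy=5,interpolation=cv2.INTER_CUBIC))
"
```

```text
(no output)
```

View pics/s13c.png

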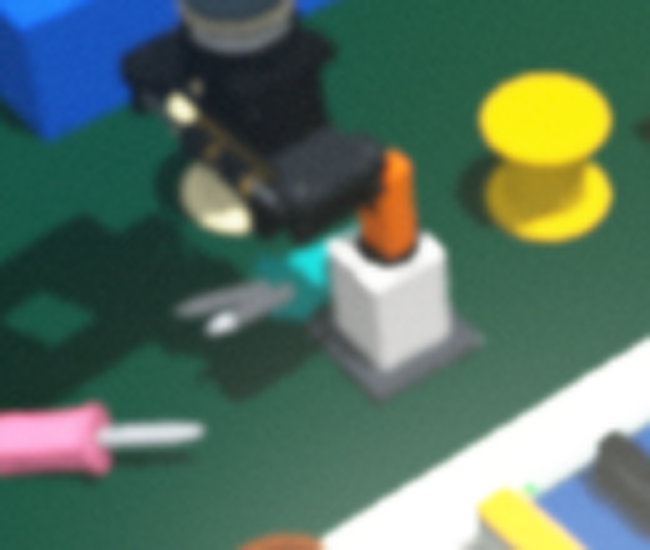

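View pics/w13.png

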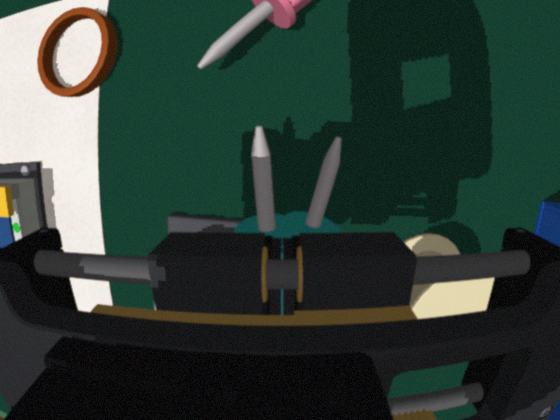

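The probe is still upright, and the pushed pen now lies on the bench beside the other one. I rise and look at the stand from the far side.

Emit:
jog_arm:
  rows:
    - {"dp":[0,0,-50],"turn":[0,0,0],"grip":0}
    - {"dp":[0,0,-100],"turn":[0,0,0],"grip":0}
    - {"dp":[0,0,-146],"turn":[0,0,0],"grip":0.3}
    - {"dp":[-40,-20,-146],"turn":[0,0,0],"grip":0.6}
    - {"dp":[-80,-40,-146],"turn":[0,0,0],"grip":0.7}
    - {"dp":[-115,-64,-146],"turn":[0,0,0],"grip":0.7}
    - {"dp":[-131,-64,-146],"turn":[0,0,0],"grip":0.7}
    - {"dp":[-131,-64,-146],"turn":[0,0,0],"grip":0.7}
    - {"dp":[-131,-64,-146],"turn":[0,0,0],"grip":0.7}

```text
time_s: 15.3
position: [0.6395, 0.2636, 0.2586]
tcp_rot: [[-0.998, -0.063, -0.002], [-0.063, 0.998, 0.0], [0.002, 0.0, -1.0]]
force: [-0.4, 0.4, 0.2]
opening: 0.558
```

```bash
python3 - <<'E'
from h import *
cap('wrist','w14')
go([.564,.265,.26],93.6)
z=load("w14"); hsv=cv2.cvtColor(z['p'],cv2.COLOR_RGB2HSV); H,S,V=[hsv[:,:,i].astype(int) for i in range(3)]; P=wcloud(z)
def show(n,m,h):
    m[232:]=0; v,u=np.nonzero(m); W=wplane(z,np.c_[u,v],h)[:,:2]; print(n,len(u),u.mean().round(),v.mean().round(),'rect',rect(W),'mean3',np.nanmean(P[m],0).round(4)); return W
m=(H<16)&(S>140)&(V>50)&(abs(P[:,:,2]-.17)<.006); show('handle top',m,.170)
m=(H>45)&(H<75)&(abs(P[:,:,2]-.17)<.008); show('dot',m,.170)
m=(abs(P[:,:,2]-.09)<.004)&(S<60)&(V>100); m[:,:150]=0;m[:,400:]=0; show('column',m,.09)
T=(H>85)&(H<97)&(P[:,:,2]>.015);T[232:]=0;Q=P[T]*1000; print('turq',np.nanpercentile(Q,[1,50,99],axis=0).round())
E
```

```text
from [0.639  0.264  0.2588] yaw/tilt [ 9.364e+01 -1.000e-02  1.300e-01]
dp [74.7, 5.7, -1.0] turn [0.01, -0.13, 0.04]
handle top 1081 291.0 118.0 rect (array([564.6, 265.1]), array([23. , 31.6]), 3.96) mean3 [0.5649 0.2649 0.1702]
dot 177 292.0 117.0 rect (array([564.3, 265.4]), array([10.4, 10.2]), 3.8) mean3 [0.5644 0.2654 0.1727]
column 1403 290.0 113.0 rect (array([561.1, 266. ]), array([56.3, 56.1]), 88.94) mean3 [0.5573 0.2653 0.0908]
turq [[508.  30.  24.]
 [544. 319.  53.]
 [590. 355.  89.]]
```

View pics/w14.png

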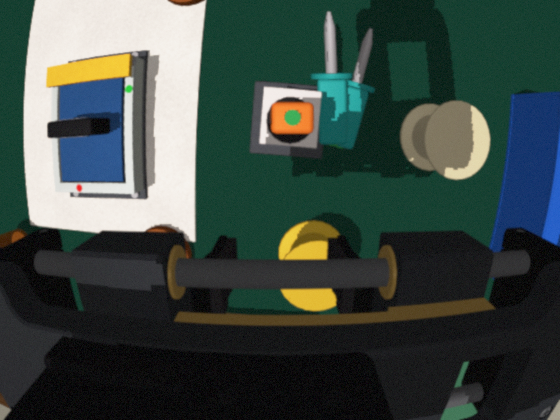

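The column top is clear. The handle is at (0.5646, 0.2651), yaw 4°, upright and orange with the green dot at (292,117) px. I grasp it across its 32 mm width with the TCP at z = 0.130.

Emit:
jog_arm:
  rows:
    - {"dp":[40,3,0],"turn":[0,0,0],"grip":0.7}
    - {"dp":[74,6,0],"turn":[0,0,0],"grip":0.7}
    - {"dp":[74,6,20],"turn":[0,0,0],"grip":0.7}
    - {"dp":[74,6,60],"turn":[0,0,0],"grip":0.7}
    - {"dp":[74,6,95],"turn":[0,0,0],"grip":0.7}
    - {"dp":[74,6,118],"turn":[0,0,0],"grip":0.7}
    - {"dp":[74,6,129],"turn":[0,0,0],"grip":0.7}
    - {"dp":[74,6,129],"turn":[0,0,0],"grip":0.7}

```text
time_s: 16.15
position: [0.5642, 0.2655, 0.1291]
tcp_rot: [[-0.998, -0.064, -0.004], [-0.064, 0.998, -0.001], [0.004, -0.0, -1.0]]
force: [-0.1, 0.3, 0.3]
opening: 0.698
```

Emit:
jog_arm:
  rows:
    - {"dp":[0,0,0],"turn":[0,0,0],"grip":0}
    - {"dp":[0,0,0],"turn":[0,0,0],"grip":0}
    - {"dp":[0,0,0],"turn":[0,0,0],"grip":0}
    - {"dp":[0,0,0],"turn":[0,0,0],"grip":0}
    - {"dp":[0,0,0],"turn":[0,0,0],"grip":0}
    - {"dp":[0,0,0],"turn":[0,0,0],"grip":0}
    - {"dp":[0,0,0],"turn":[0,0,0],"grip":0}

```text
time_s: 16.85
position: [0.5666, 0.2655, 0.131]
tcp_rot: [[-0.998, -0.063, 0.001], [-0.063, 0.998, 0.001], [-0.001, 0.001, -1.0]]
force: [-1.0, 0.5, 5.2]
opening: 0.369
```

```bash
python3 -c "
from h import *
from rig import bot
s=bot.read_state();print(s['force'].round(2),s['opening']*87)
go([.5646,.2651,.13],93.6)
cap('wrist','w15')"
```

```text
[-0.96  0.54  5.2 ] 32.11871122414759
from [0.5666 0.2655 0.131 ] yaw/tilt [ 9.362e+01 -4.000e-02 -7.000e-02]
dp [2.1, -0.3, 1.0] turn [0.04, 0.07, 0.02]
```

View pics/w15.png

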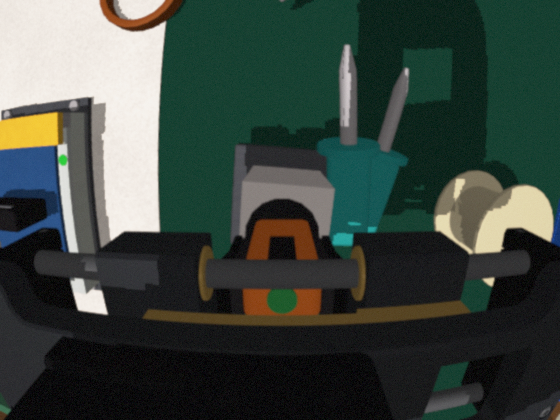

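Gripped: the opening is 32.1 mm, which is the handle's width. Lifting straight up.

Emit:
jog_arm:
  rows:
    - {"dp":[0,0,-5],"turn":[0,0,0],"grip":0}
    - {"dp":[0,0,-15],"turn":[0,0,0],"grip":0}
    - {"dp":[0,0,-30],"turn":[0,0,0],"grip":0}
    - {"dp":[0,0,-50],"turn":[0,0,0],"grip":0}
    - {"dp":[0,0,-70],"turn":[0,0,0],"grip":0}
    - {"dp":[0,0,-90],"turn":[0,0,0],"grip":0}
    - {"dp":[0,0,-110],"turn":[0,0,0],"grip":0}
    - {"dp":[0,0,-110],"turn":[0,0,0],"grip":0}
    - {"dp":[0,0,-110],"turn":[0,0,0],"grip":0}

```text
time_s: 17.8
position: [0.5659, 0.2651, 0.2402]
tcp_rot: [[-0.998, -0.063, -0.0], [-0.063, 0.998, 0.0], [0.0, 0.0, -1.0]]
force: [-0.2, -0.4, -1.5]
opening: 0.362
```

```bash
python3 -c "
from h import *
from rig import bot
s=bot.read_state();print(s['force'].round(2),s['moment'].round(2),s['opening']*87)
go([.5646,.2651,.24],93.6)
cap('wrist','w16');cap('side','s16')
z=load('s16');cv2.imwrite('pics/s16c.png',cv2.resize(z['p'][90:210,160:300,::-1],None,fx=5,fy=5,interpolation=cv2.INTER_CUBIC))"
```

```text
[-0.16 -0.41 -1.48] [ 0.05 -0.03  0.02] 31.49125744403611
from [0.5659 0.2651 0.2402] yaw/tilt [ 9.362e+01 -1.000e-02  0.000e+00]
dp [1.3, 0.1, 0.2] turn [0.01, -0.0, 0.02]
```

View pics/s16c.png

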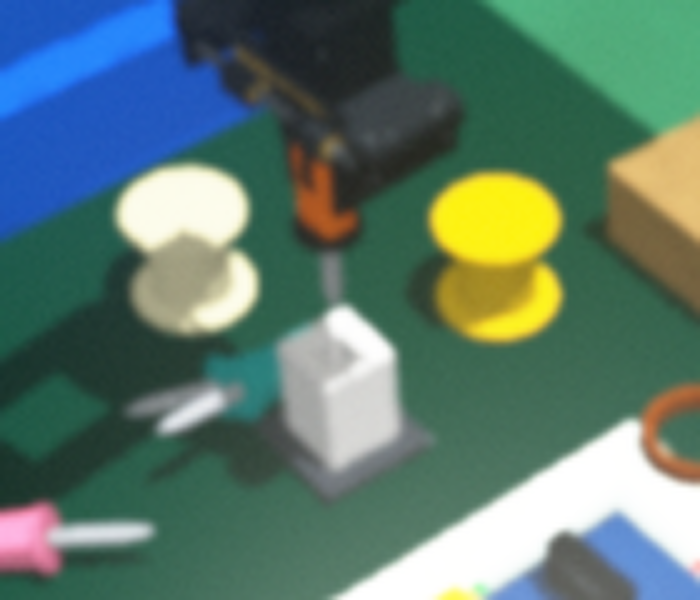

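View pics/w16.png

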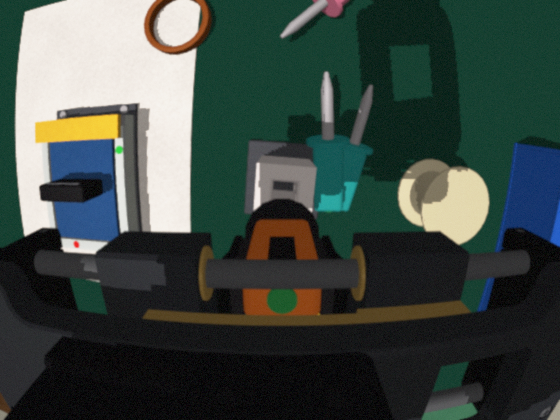

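The probe is held and out of the stand, and the hole is clear. I check the tip against its predicted position in the side view.

```bash
python3 - <<'E'
from h import *
z=load('s16')
def proj(p):
    c=z['rotation'].T@(np.array(p)-z['position']); return np.array([z['cx']+f(z)*c[0]/c[2], z['cy']+f(z)*c[1]/c[2]])
img=z['p'][:,:,::-1].copy(); k=8; x0,y0=200,110
big=cv2.resize(img[y0:y0+60,x0:x0+70],None,fx=k,fy=k,interpolation=cv2.INTER_CUBIC)
for h in (.129,.164,.199):
    q=proj([.5646,.2651,h]); print(h,q.round(1)); cv2.circle(big,tuple(int(v) for v in ((q-[x0,y0]+.5)*k)),3,(255,0,255),-1)
cv2.imwrite('pics/s16d.png',big)
E
```

```text
0.129 [227.1 151.1]
0.164 [226.4 143.4]
0.199 [225.6 135.4]
```

View pics/s16d.png

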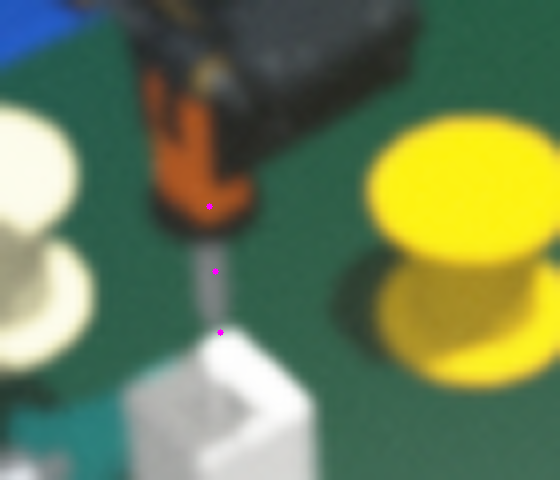

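The predicted tip at (227,151) matches the image to about a pixel. I plan the seam waypoints 3 mm above the joint.

```bash
cat >> h.py <<'E'
TIP=np.array([-.0015,0,-.111])
SE=[(-44,52),(-21.2,52),(1.6,52),(24.4,52),(47.2,52),(70,52),(70,28),(70,4),(70,-20)]
def seam(i,h): return HO+HR@np.array([SE[i][0],SE[i][1],43+h])/1000-TIP
def tip():
    from rig import bot
    s=bot.read_state(); t=np.array(s['position'])+TIP
    l=(t-HO)@HR*1000; print('tip in housing',l.round(1),'force',s['force'].round(1),'t',s['time_s'])
    return l
E
python3 -c "
from h import *
tip(); go(seam(0,60),93.6)"
```

```text
tip in housing [ -4.  251.8 127.8] force [-0.4  0.2 -2.1] t 17.9
from [0.5652 0.2649 0.2388] yaw/tilt [9.361e+01 2.000e-02 1.700e-01]
dp [46.9, -198.2, 25.0] turn [-0.02, -0.17, 0.01]
```

Emit:
jog_arm:
  rows:
    - {"dp":[8,-35,5],"turn":[0,0,0],"grip":0}
    - {"dp":[16,-70,10],"turn":[0,0,0],"grip":0}
    - {"dp":[25,-105,15],"turn":[0,0,0],"grip":0}
    - {"dp":[33,-140,20],"turn":[0,0,0],"grip":0}
    - {"dp":[41,-175,23],"turn":[0,0,0],"grip":0}
    - {"dp":[46,-193,25],"turn":[0,0,0],"grip":0}
    - {"dp":[47,-198,25],"turn":[0,0,0],"grip":0}
    - {"dp":[47,-198,25],"turn":[0,0,0],"grip":0}
    - {"dp":[47,-198,25],"turn":[0,0,0],"grip":0}

```text
time_s: 18.8
position: [0.5319, 0.0655, 0.2149]
tcp_rot: [[-0.998, -0.064, -0.0], [-0.064, 0.998, 0.001], [0.0, 0.001, -1.0]]
force: [1.2, 0.4, -1.7]
opening: 0.363
```

```bash
python3 -c "
from h import *
tip(); go(seam(0,12),93.6)
cap('side','s17');cap('wrist','w17')
z=load('s17')
def proj(p):
    c=z['rotation'].T@(np.array(p)-z['position']); return np.array([z['cx']+f(z)*c[0]/c[2], z['cy']+f(z)*c[1]/c[2]])
from rig import bot
t=bot.read_state()['position']+TIP
k=6;x0,y0=220,150
big=cv2.resize(z['p'][y0:y0+95,x0:x0+130,::-1],None,fx=k,fy=k,interpolation=cv2.INTER_CUBIC)
for q in [proj(t)]+[proj(seam(i,0)+TIP) for i in range(9)]:
    cv2.circle(big,tuple(int(v) for v in ((q-[x0,y0]+.5)*k)),3,(255,0,255),-1)
cv2.imwrite('pics/s17d.png',big)
"
```

```text
tip in housing [-42.8  53.4 103.9] force [ 1.2  0.4 -1.7] t 18.8
from [0.5319 0.0655 0.2149] yaw/tilt [ 9.364e+01 -5.000e-02  1.000e-02]
dp [1.2, -1.4, 48.9] turn [0.05, -0.01, 0.04]
```

View pics/s17d.png

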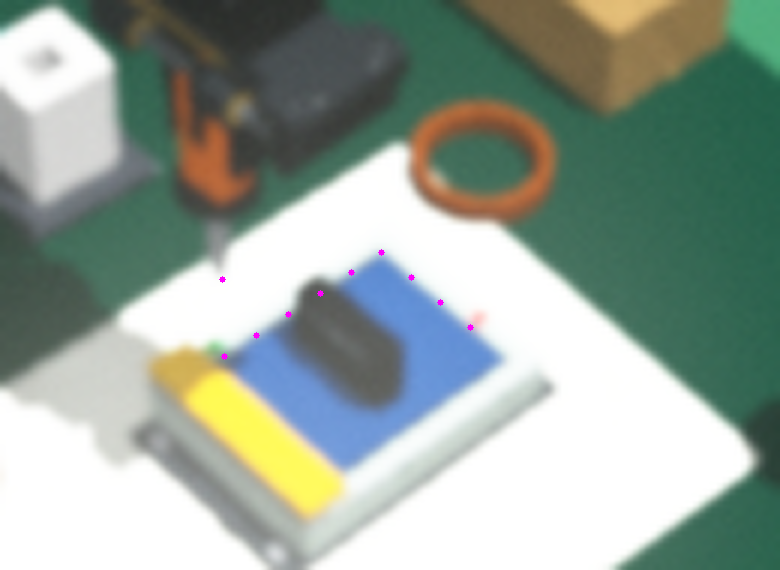

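View pics/w17.png

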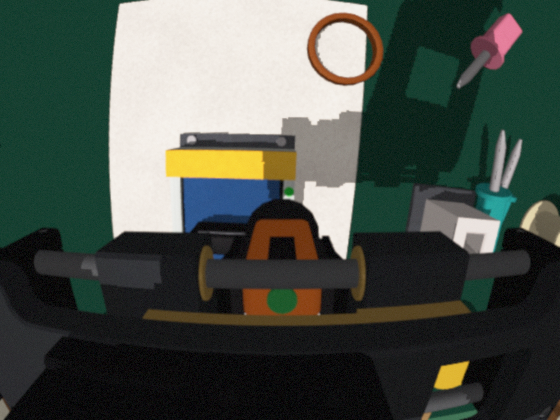

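The projected seam points lie along the cover's edge in the side view, and the tip sits above point 0. I descend slowly.

Emit:
jog_arm:
  rows:
    - {"dp":[0.5,-0.5,10],"turn":[0,0,0],"grip":0}
    - {"dp":[1,-1,22],"turn":[0,0,0],"grip":0}
    - {"dp":[1.2,-1.4,33],"turn":[0,0,0],"grip":0}
    - {"dp":[1.2,-1.4,42],"turn":[0,0,0],"grip":0}
    - {"dp":[1.2,-1.4,47],"turn":[0,0,0],"grip":0}
    - {"dp":[1.2,-1.4,49],"turn":[0,0,0],"grip":0}
    - {"dp":[1.2,-1.4,49],"turn":[0,0,0],"grip":0}
    - {"dp":[1.2,-1.4,49],"turn":[0,0,0],"grip":0}

```text
time_s: 19.7
position: [0.5311, 0.0631, 0.1665]
tcp_rot: [[-0.998, -0.063, 0.001], [-0.063, 0.998, 0.0], [-0.001, 0.0, -1.0]]
force: [-0.6, 1.0, -1.3]
opening: 0.36
```

```bash
python3 -c "
from h import *
tip(); go(seam(0,3),93.6)
for i in range(9): go(seam(i,3),93.6)
cap('wrist','w18')"
```

```text
tip in housing [-43.7  51.1  55.5] force [-0.6  1.  -1.3] t 19.7
from [0.5311 0.0631 0.1665] yaw/tilt [ 9.362e+01 -1.000e-02 -5.000e-02]
dp [0.2, 0.9, 9.5] turn [0.01, 0.05, 0.02]
from [0.5311 0.0631 0.1665] yaw/tilt [ 9.362e+01 -1.000e-02 -5.000e-02]
dp [0.2, 0.9, 9.5] turn [0.01, 0.05, 0.02]
from [0.5311 0.0631 0.1665] yaw/tilt [ 9.362e+01 -1.000e-02 -5.000e-02]
dp [-22.5, 0.1, 9.5] turn [0.01, 0.05, 0.02]
from [0.5311 0.0631 0.1665] yaw/tilt [ 9.362e+01 -1.000e-02 -5.000e-02]
dp [-45.3, -0.7, 9.5] turn [0.01, 0.05, 0.02]
from [0.5311 0.0631 0.1665] yaw/tilt [ 9.362e+01 -1.000e-02 -5.000e-02]
dp [-68.1, -1.5, 9.5] turn [0.01, 0.05, 0.02]
from [0.5311 0.0631 0.1665] yaw/tilt [ 9.362e+01 -1.000e-02 -5.000e-02]
dp [-90.9, -2.3, 9.6] turn [0.01, 0.05, 0.02]
from [0.5311 0.0631 0.1665] yaw/tilt [ 9.362e+01 -1.000e-02 -5.000e-02]
dp [-113.7, -3.1, 9.6] turn [0.01, 0.05, 0.02]
from [0.5311 0.0631 0.1665] yaw/tilt [ 9.362e+01 -1.000e-02 -5.000e-02]
dp [-112.8, -27.1, 9.6] turn [0.01, 0.05, 0.02]
from [0.5311 0.0631 0.1665] yaw/tilt [ 9.362e+01 -1.000e-02 -5.000e-02]
dp [-112.0, -51.1, 9.6] turn [0.01, 0.05, 0.02]
from [0.5311 0.0631 0.1665] yaw/tilt [ 9.362e+01 -1.000e-02 -5.000e-02]
dp [-111.2, -75.0, 9.6] turn [0.01, 0.05, 0.02]
```

View pics/w18.png

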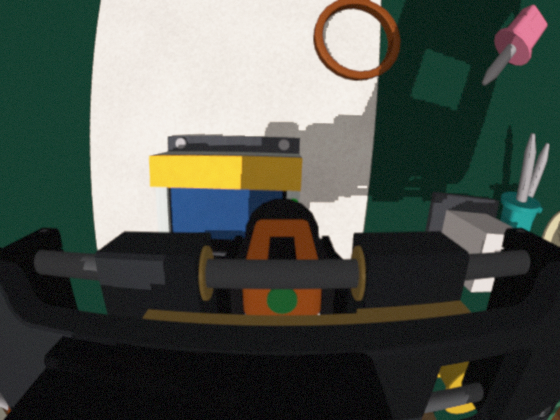

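Emit:
jog_arm:
  rows:
    - {"dp":[0.1,0.4,2],"turn":[0,0,0],"grip":0}
    - {"dp":[0.2,0.6,4],"turn":[0,0,0],"grip":0}
    - {"dp":[0.2,0.9,6],"turn":[0,0,0],"grip":0}
    - {"dp":[0.2,0.9,8],"turn":[0,0,0],"grip":0}
    - {"dp":[0.2,0.9,9.5],"turn":[0,0,0],"grip":0}
    - {"dp":[0.2,0.9,9.5],"turn":[0,0,0],"grip":0}
    - {"dp":[0.2,0.9,9.5],"turn":[0,0,0],"grip":0}

```text
time_s: 20.45
position: [0.5304, 0.0641, 0.1566]
tcp_rot: [[-0.998, -0.063, -0.0], [-0.063, 0.998, 0.0], [0.0, 0.0, -1.0]]
force: [0.1, -0.8, -1.9]
opening: 0.366
```

```bash
python3 -c "
from h import *
tip(); go(seam(0,3),93.6);go(seam(2,3),93.6)
cap('side','s19'); z=load('s19');cv2.imwrite('pics/s19c.png',cv2.resize(z['p'][150:245,220:350,::-1],None,fx=6,fy=6,interpolation=cv2.INTER_CUBIC))"
```

```text
tip in housing [-44.4  52.1  45.6] force [ 0.1 -0.8 -1.9] t 20.45
from [0.5304 0.0641 0.1566] yaw/tilt [ 9.362e+01 -2.000e-02  1.000e-02]
dp [-0.4, -0.1, -0.4] turn [0.02, -0.01, 0.02]
from [0.5304 0.0641 0.1566] yaw/tilt [ 9.362e+01 -2.000e-02  1.000e-02]
dp [-45.9, -1.7, -0.4] turn [0.02, -0.01, 0.02]
```

View pics/s19c.png

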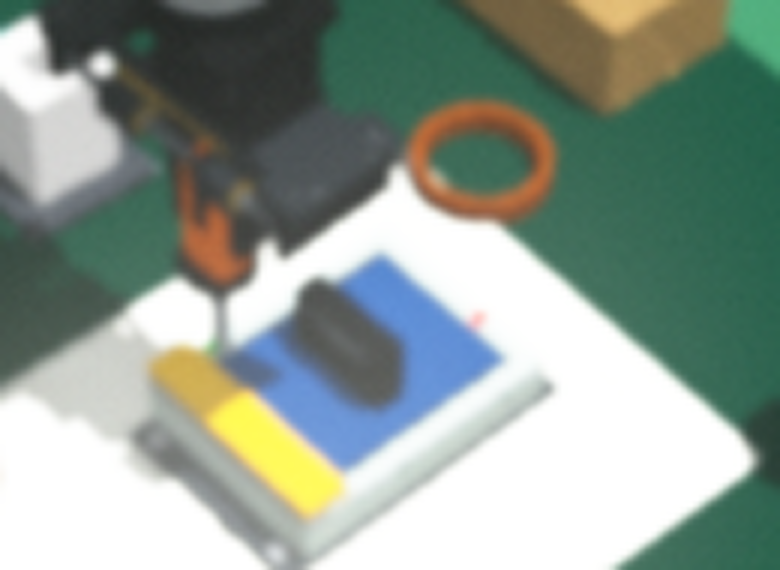

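The tip is right at the joint beside the green dot, at (222,348) in the crop, with no contact. I trace at about 4.5 cm/s.

Emit:
jog_arm:
  rows:
    - {"dp":[-3,-0.1,0],"turn":[0,0,0],"grip":0}
    - {"dp":[-7,-0.3,0],"turn":[0,0,0],"grip":0}
    - {"dp":[-11.5,-0.4,0],"turn":[0,0,0],"grip":0}
    - {"dp":[-16,-0.6,0],"turn":[0,0,0],"grip":0}
    - {"dp":[-20.5,-0.8,0],"turn":[0,0,0],"grip":0}
    - {"dp":[-25,-0.9,0],"turn":[0,0,0],"grip":0}
    - {"dp":[-29.5,-1.1,0],"turn":[0,0,0],"grip":0}
    - {"dp":[-34,-1.2,0],"turn":[0,0,0],"grip":0}
    - {"dp":[-38.5,-1.4,0],"turn":[0,0,0],"grip":0}
    - {"dp":[-43,-1.6,-0.2],"turn":[0,0,0],"grip":0}

```text
time_s: 21.5
position: [0.5738, 0.0652, 0.1569]
tcp_rot: [[-0.998, -0.063, -0.0], [-0.063, 0.998, 0.0], [0.0, 0.0, -1.0]]
force: [0.6, -0.6, -0.8]
opening: 0.365
```

```bash
python3 -c "
from h import *
tip(); go(seam(4,3),93.6)"
```

```text
tip in housing [-1.  52.  45.9] force [ 0.6 -0.6 -0.8] t 21.5
from [0.5738 0.0652 0.1569] yaw/tilt [ 9.362e+01 -2.000e-02  1.000e-02]
dp [-48.2, -1.7, -0.2] turn [0.02, -0.01, 0.02]
```

Emit:
jog_arm:
  rows:
    - {"dp":[-4.5,-0.2,0],"turn":[0,0,0],"grip":0}
    - {"dp":[-9,-0.3,0],"turn":[0,0,0],"grip":0}
    - {"dp":[-13.5,-0.5,0],"turn":[0,0,0],"grip":0}
    - {"dp":[-18,-0.6,0],"turn":[0,0,0],"grip":0}
    - {"dp":[-22.5,-0.8,0],"turn":[0,0,0],"grip":0}
    - {"dp":[-27,-0.9,0],"turn":[0,0,0],"grip":0}
    - {"dp":[-31.5,-1.1,0],"turn":[0,0,0],"grip":0}
    - {"dp":[-36,-1.3,0],"turn":[0,0,0],"grip":0}
    - {"dp":[-40.5,-1.4,0],"turn":[0,0,0],"grip":0}
    - {"dp":[-45,-1.6,0],"turn":[0,0,0],"grip":0}

```text
time_s: 22.5
position: [0.6188, 0.0665, 0.1569]
tcp_rot: [[-0.998, -0.063, -0.0], [-0.063, 0.998, 0.0], [0.0, 0.0, -1.0]]
force: [0.2, 0.2, -2.1]
opening: 0.364
```

```bash
python3 -c "
from h import *
tip(); go(seam(5,3),93.6); go(seam(6,3),93.6)"
```

```text
tip in housing [44.1 52.  45.9] force [ 0.2  0.2 -2.1] t 22.5
from [0.6188 0.0665 0.1569] yaw/tilt [ 9.362e+01 -2.000e-02  0.000e+00]
dp [-25.9, -0.9, -0.1] turn [0.02, -0.0, 0.02]
from [0.6188 0.0665 0.1569] yaw/tilt [ 9.362e+01 -2.000e-02  0.000e+00]
dp [-25.1, -24.9, -0.1] turn [0.02, -0.0, 0.02]
```

Emit:
jog_arm:
  rows:
    - {"dp":[-4.5,-0.2,0],"turn":[0,0,0],"grip":0}
    - {"dp":[-9,-0.3,0],"turn":[0,0,0],"grip":0}
    - {"dp":[-13.5,-0.5,0],"turn":[0,0,0],"grip":0}
    - {"dp":[-18,-0.6,0],"turn":[0,0,0],"grip":0}
    - {"dp":[-22.5,-0.8,0],"turn":[0,0,0],"grip":0}
    - {"dp":[-25.5,-0.9,0],"turn":[0,0,0],"grip":0}
    - {"dp":[-26,-1.2,0],"turn":[0,0,0],"grip":0}
    - {"dp":[-25.9,-4,0],"turn":[0,0,0],"grip":0}
    - {"dp":[-25.8,-8,0],"turn":[0,0,0],"grip":0}
    - {"dp":[-25.6,-12.5,0],"turn":[0,0,0],"grip":0}

```text
time_s: 23.5
position: [0.6446, 0.0553, 0.1569]
tcp_rot: [[-0.998, -0.063, -0.0], [-0.063, 0.998, 0.0], [0.0, 0.0, -1.0]]
force: [-0.2, 0.2, -1.5]
opening: 0.365
```

```bash
python3 -c "
from h import *
tip(); go(seam(7,3),93.6)"
```

```text
tip in housing [69.5 40.  45.9] force [-0.2  0.2 -1.5] t 23.5
from [0.6446 0.0553 0.1569] yaw/tilt [ 9.362e+01 -1.000e-02  2.000e-02]
dp [0.8, -36.0, -0.1] turn [0.01, -0.02, 0.02]
```

Emit:
jog_arm:
  rows:
    - {"dp":[0.1,-4.5,0],"turn":[0,0,0],"grip":0}
    - {"dp":[0.2,-9,0],"turn":[0,0,0],"grip":0}
    - {"dp":[0.3,-13.5,0],"turn":[0,0,0],"grip":0}
    - {"dp":[0.4,-18,0],"turn":[0,0,0],"grip":0}
    - {"dp":[0.5,-22.5,0],"turn":[0,0,0],"grip":0}
    - {"dp":[0.6,-27,0],"turn":[0,0,0],"grip":0}
    - {"dp":[0.7,-31.5,0],"turn":[0,0,0],"grip":0}
    - {"dp":[0.8,-36,0],"turn":[0,0,0],"grip":0}
    - {"dp":[0.9,-40.5,0],"turn":[0,0,0],"grip":0}
    - {"dp":[1.1,-45,0],"turn":[0,0,0],"grip":0}

```text
time_s: 24.5
position: [0.6466, 0.0103, 0.1569]
tcp_rot: [[-0.998, -0.063, -0.0], [-0.063, 0.998, 0.0], [0.0, 0.0, -1.0]]
force: [1.0, -1.0, -2.2]
opening: 0.364
```

```bash
python3 -c "
from h import *
tip(); go(seam(8,3),93.6)"
```

```text
tip in housing [70.2 -5.  45.9] force [ 1.  -1.  -2.2] t 24.5
from [0.6466 0.0103 0.1569] yaw/tilt [ 9.362e+01 -2.000e-02  0.000e+00]
dp [0.8, -15.0, -0.1] turn [0.02, -0.0, 0.02]
```

Emit:
jog_arm:
  rows:
    - {"dp":[0.1,-4.5,0],"turn":[0,0,0],"grip":0}
    - {"dp":[0.3,-9,0],"turn":[0,0,0],"grip":0}
    - {"dp":[0.5,-13,0],"turn":[0,0,0],"grip":0}
    - {"dp":[0.6,-15,0],"turn":[0,0,0],"grip":0}
    - {"dp":[0.6,-16,0],"turn":[0,0,0],"grip":0}
    - {"dp":[0.6,-16,0],"turn":[0,0,0],"grip":0}
    - {"dp":[0.6,-16,0],"turn":[0,0,0],"grip":0}

```text
time_s: 25.2
position: [0.6469, -0.0052, 0.1569]
tcp_rot: [[-0.998, -0.063, -0.0], [-0.063, 0.998, 0.0], [0.0, 0.0, -1.0]]
force: [-0.0, -0.0, -0.7]
opening: 0.363
```

```bash
python3 -c "
from h import *
tip(); go([.563,.265,.25],93.6)
cap('side','s20'); z=load('s20');cv2.imwrite('pics/s20c.png',cv2.resize(z['p'][150:245,220:350,::-1],None,fx=6,fy=6,interpolation=cv2.INTER_CUBIC))"
```

```text
tip in housing [ 70.2 -20.5  45.9] force [-0.  -0.  -0.7] t 25.2
from [ 0.6469 -0.0052  0.1569] yaw/tilt [ 9.363e+01 -2.000e-02  0.000e+00]
dp [66.7, 275.0, -93.0] turn [0.02, -0.0, 0.03]
```

View pics/s20c.png

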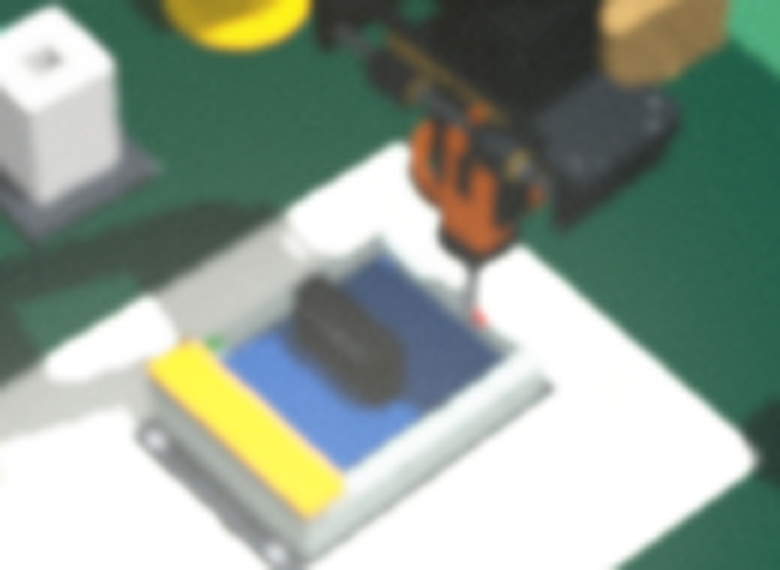

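The tip ends beside the red dot at (472,320) in the crop. I rise slowly and carry the probe back above the stand.

Emit:
jog_arm:
  rows:
    - {"dp":[0,0,-3],"turn":[0,0,0],"grip":0}
    - {"dp":[0,0,-7],"turn":[0,0,0],"grip":0}
    - {"dp":[0,0,-11],"turn":[0,0,0],"grip":0}
    - {"dp":[0,0,-20],"turn":[0,0,0],"grip":0}
    - {"dp":[0,0,-45],"turn":[0,0,0],"grip":0}
    - {"dp":[0,0,-75],"turn":[0,0,0],"grip":0}
    - {"dp":[5,20,-93],"turn":[0,0,0],"grip":0}
    - {"dp":[15,60,-93],"turn":[0,0,0],"grip":0}
    - {"dp":[25,100,-93],"turn":[0,0,0],"grip":0}
    - {"dp":[35,140,-93],"turn":[0,0,0],"grip":0}

```text
time_s: 26.25
position: [0.6019, 0.1343, 0.2507]
tcp_rot: [[-0.998, -0.063, 0.0], [-0.063, 0.998, 0.001], [-0.0, 0.001, -1.0]]
force: [0.4, -0.3, -0.7]
opening: 0.366
```

Emit:
jog_arm:
  rows:
    - {"dp":[10,40,0],"turn":[0,0,0],"grip":0}
    - {"dp":[20,80,0],"turn":[0,0,0],"grip":0}
    - {"dp":[28,115,0],"turn":[0,0,0],"grip":0}
    - {"dp":[32,130,0],"turn":[0,0,0],"grip":0}
    - {"dp":[32,135,0],"turn":[0,0,0],"grip":0}
    - {"dp":[32,135,0],"turn":[0,0,0],"grip":0}
    - {"dp":[32,135,0],"turn":[0,0,0],"grip":0}

```text
time_s: 26.95
position: [0.5632, 0.2637, 0.25]
tcp_rot: [[-0.998, -0.062, 0.0], [-0.062, 0.998, -0.0], [-0.0, -0.0, -1.0]]
force: [-0.2, -0.3, -1.2]
opening: 0.369
```

```bash
python3 - <<'E'
from h import *
from rig import bot
print(bot.read_state()['force'].round(1))
go([.5622,.2655,.25],93.6);go([.5622,.2655,.221],93.6)
cap('side','s21');cap('wrist','w21')
z=load('s21')
def proj(p):
    c=z['rotation'].T@(np.array(p)-z['position']); return np.array([z['cx']+f(z)*c[0]/c[2], z['cy']+f(z)*c[1]/c[2]])
k=8; x0,y0=190,100
big=cv2.resize(z['p'][y0:y0+75,x0:x0+90,::-1],None,fx=k,fy=k,interpolation=cv2.INTER_CUBIC)
t=bot.read_state()['position']+TIP
for p in [t,t+[0,0,.035],t+[0,0,.07],[.5611,.266,.09]]:
    q=proj(p); cv2.circle(big,tuple(int(v) for v in ((q-[x0,y0]+.5)*k)),3,(255,0,255),-1)
cv2.imwrite('pics/s21d.png',big)
E
```

```text
[-0.2 -0.3 -1.2]
from [0.5632 0.2637 0.25  ] yaw/tilt [ 9.355e+01  2.000e-02 -1.000e-02]
dp [0.9, 1.9, 0.0] turn [-0.02, 0.01, -0.05]
from [0.5632 0.2637 0.25  ] yaw/tilt [ 9.355e+01  2.000e-02 -1.000e-02]
dp [0.9, 1.9, 29.0] turn [-0.02, 0.01, -0.05]
```

View pics/s21d.png

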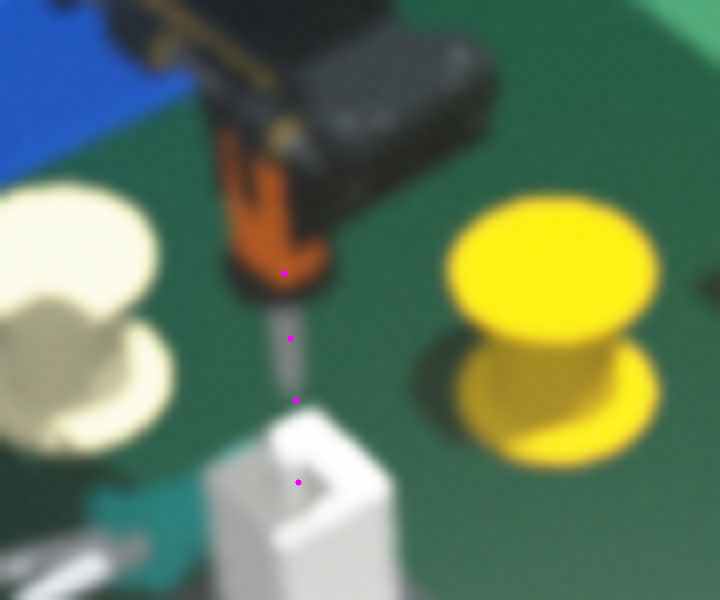

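View pics/w21.png

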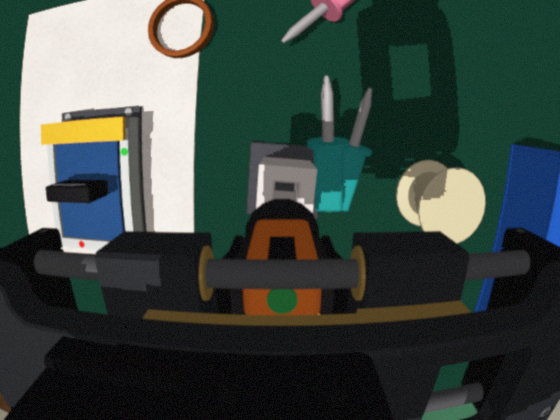

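The predicted tip and hole centre both agree with the image. I lower into the hole.

Emit:
jog_arm:
  rows:
    - {"dp":[0.9,1.9,10],"turn":[0,0,0],"grip":0}
    - {"dp":[0.9,1.9,20],"turn":[0,0,0],"grip":0}
    - {"dp":[0.9,1.9,28],"turn":[0,0,0],"grip":0}
    - {"dp":[0.9,1.9,36],"turn":[0,0,0],"grip":0}
    - {"dp":[0.9,1.9,44],"turn":[0,0,0],"grip":0}
    - {"dp":[0.9,1.9,52],"turn":[0,0,0],"grip":0}
    - {"dp":[0.9,1.9,60],"turn":[0,0,0],"grip":0}
    - {"dp":[0.9,1.9,60],"turn":[0,0,0],"grip":0}

```text
time_s: 27.85
position: [0.5608, 0.2664, 0.1884]
tcp_rot: [[-0.998, -0.063, -0.003], [-0.063, 0.998, -0.001], [0.003, -0.0, -1.0]]
force: [-1.2, 0.1, -1.1]
opening: 0.368
```

```bash
python3 -c "
from h import *
from rig import bot
s=bot.read_state(); print(s['force'].round(1),s['moment'].round(2))
go([.5622,.2655,.131],93.6)
cap('side','s22');z=load('s22');cv2.imwrite('pics/s22c.png',cv2.resize(z['p'][100:200,180:300,::-1],None,fx=5,fy=5,interpolation=cv2.INTER_CUBIC))"
```

```text
[-1.2  0.1 -1.1] [ 0.03  0.07 -0.01]
from [0.5608 0.2664 0.1884] yaw/tilt [9.362e+01 2.000e-02 1.600e-01]
dp [-1.5, -1.0, 57.4] turn [-0.02, -0.16, 0.02]
```

View pics/s22c.png

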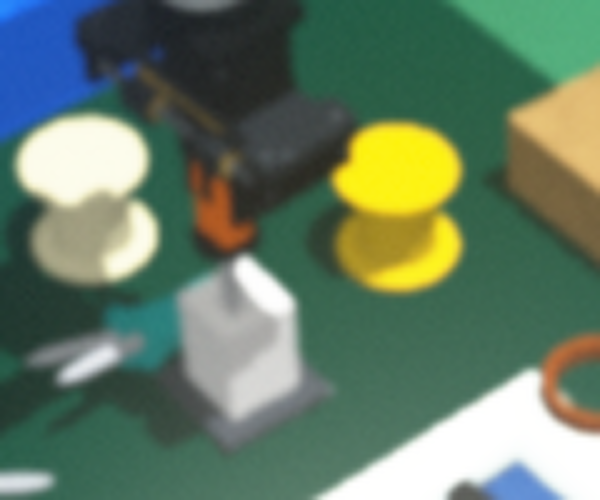

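The nose is in the hole with no side force. I continue to home.

Emit:
jog_arm:
  rows:
    - {"dp":[0,0,8],"turn":[0,0,0],"grip":0}
    - {"dp":[0,0,16],"turn":[0,0,0],"grip":0}
    - {"dp":[0,0,24],"turn":[0,0,0],"grip":0}
    - {"dp":[0,0,32],"turn":[0,0,0],"grip":0}
    - {"dp":[0,0,40],"turn":[0,0,0],"grip":0}
    - {"dp":[0,0,47],"turn":[0,0,0],"grip":0}
    - {"dp":[0,0,52],"turn":[0,0,0],"grip":0}
    - {"dp":[0,0,55],"turn":[0,0,0],"grip":0}
    - {"dp":[0,0,55],"turn":[0,0,0],"grip":0}
    - {"dp":[0,0,55],"turn":[0,0,0],"grip":0}

```text
time_s: 28.9
position: [0.5619, 0.2668, 0.1352]
tcp_rot: [[-0.998, -0.063, 0.0], [-0.063, 0.998, 0.0], [-0.0, 0.0, -1.0]]
force: [0.7, -0.3, -1.7]
opening: 0.365
```

```bash
python3 -c "
from h import *
from rig import bot
s=bot.read_state(); print(s['force'].round(1),s['moment'].round(2))
go([.5622,.2655,.131],93.6)
cap('side','s23');z=load('s23');cv2.imwrite('pics/s23c.png',cv2.resize(z['p'][100:200,180:300,::-1],None,fx=5,fy=5,interpolation=cv2.INTER_CUBIC))"
```

```text
[ 0.7 -0.3 -1.7] [ 0.01 -0.05  0.02]
from [0.5619 0.2668 0.1352] yaw/tilt [ 9.362e+01 -2.000e-02 -3.000e-02]
dp [-0.2, -1.3, 4.1] turn [0.02, 0.03, 0.02]
```

View pics/s23c.png

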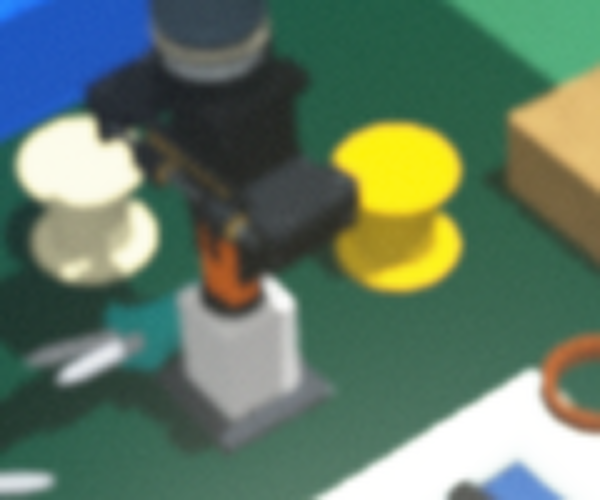

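Nearly home, about 4 mm to go. I lower the rest in small steps and release.

Emit:
jog_arm:
  rows:
    - {"dp":[0,0,1.5],"turn":[0,0,0],"grip":0}
    - {"dp":[0,0,3],"turn":[0,0,0],"grip":0}
    - {"dp":[0,0,3.8],"turn":[0,0,0],"grip":0}
    - {"dp":[0,0,3.8],"turn":[0,0,0],"grip":0}

```text
time_s: 29.35
position: [0.5617, 0.2667, 0.1312]
tcp_rot: [[-0.998, -0.063, 0.0], [-0.063, 0.998, 0.0], [-0.0, 0.0, -1.0]]
force: [0.2, 0.1, -1.4]
opening: 0.363
```

Emit:
jog_arm:
  rows:
    - {"dp":[0,0,0],"turn":[0,0,0],"grip":0.45}
    - {"dp":[0,0,0],"turn":[0,0,0],"grip":0.55}
    - {"dp":[0,0,0],"turn":[0,0,0],"grip":0.6}
    - {"dp":[0,0,0],"turn":[0,0,0],"grip":0.65}
    - {"dp":[0,0,0],"turn":[0,0,0],"grip":0.65}

```text
time_s: 29.85
position: [0.5617, 0.2667, 0.1312]
tcp_rot: [[-0.998, -0.063, 0.0], [-0.063, 0.998, 0.0], [-0.0, 0.0, -1.0]]
force: [0.2, 0.5, -0.7]
opening: 0.635
```

Emit:
jog_arm:
  rows:
    - {"dp":[0,0,-10],"turn":[0,0,0],"grip":0.65}
    - {"dp":[0,0,-30],"turn":[0,0,0],"grip":0.65}
    - {"dp":[0,0,-70],"turn":[0,0,0],"grip":0.65}
    - {"dp":[0,0,-110],"turn":[0,0,0],"grip":0.65}
    - {"dp":[0,0,-130],"turn":[0,0,0],"grip":0.65}
    - {"dp":[-40,0,-130],"turn":[0,0,0],"grip":0.65}
    - {"dp":[-76,0,-130],"turn":[0,0,0],"grip":0.65}
    - {"dp":[-76,0,-130],"turn":[0,0,0],"grip":0.65}
    - {"dp":[-76,0,-130],"turn":[0,0,0],"grip":0.65}

```text
time_s: 30.75
position: [0.6375, 0.2712, 0.2611]
tcp_rot: [[-0.998, -0.063, -0.001], [-0.063, 0.998, 0.0], [0.001, 0.0, -1.0]]
force: [-0.5, 0.5, -1.3]
opening: 0.647
```

```bash
python3 - <<'E'
from h import *
cap('wrist','w24');cap('side','s24')
z=load("w24"); hsv=cv2.cvtColor(z['p'],cv2.COLOR_RGB2HSV); H,S,V=[hsv[:,:,i].astype(int) for i in range(3)]; P=wcloud(z)
def show(n,m,h):
    m[232:]=0; v,u=np.nonzero(m); W=wplane(z,np.c_[u,v],h)[:,:2]; print(n,len(u),u.mean().round(),v.mean().round(),'rect',rect(W),'mean3',np.nanmean(P[m],0).round(4)); return W
m=(H<16)&(S>140)&(V>50)&(abs(P[:,:,2]-.17)<.012); m[:,:230]=0;m[:,350:]=0; show('handle top',m,.170)
m=(abs(P[:,:,2]-.09)<.004)&(S<60)&(V>100); m[:,:150]=0;m[:,400:]=0; show('column',m,.09)
m=(H>100)&(H<125)&(S>90)&(V>40); m[:,200:]=0; m[:60]=0; show('cover top',m,.043)
E
```

```text
handle top 1046 282.0 113.0 rect (array([559.4, 265.5]), array([23.3, 31.1]), 3.86) mean3 [0.5599 0.2656 0.1701]
column 1402 282.0 121.0 rect (array([561.3, 265.7]), array([56.7, 56.3]), 88.52) mean3 [0.564  0.266  0.0908]
cover top 5226 89.0 133.0 rect (array([580.8,  14. ]), array([128.5, 102. ]), 1.71) mean3 [0.581  0.0195 0.0439]
```

View pics/w24.png

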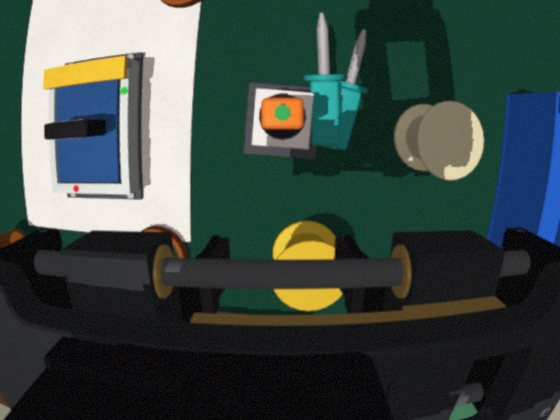

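View pics/s24.png

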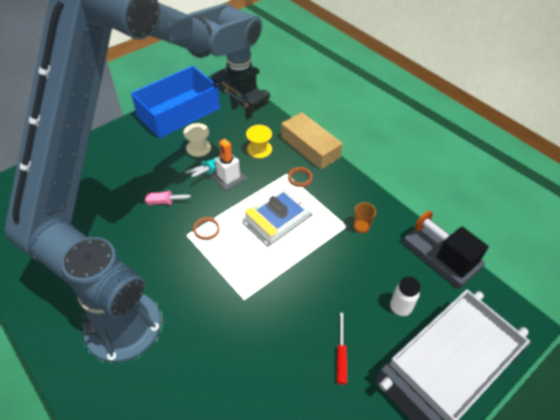

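All checks agree:
- **Probe:** it stands in the column with its handle top at 170.1 mm and is 2 mm off the column centre.
- **Cover:** it lies flat in the recess under the lip.
- **Listed bystanders:** they stand where they were.

Handing in.

```bash
python3 -c "
from rig import bot
print(bot.hand_in())"
```

```text
the job is handed in; nothing more can be done
None
```

The cover is seated, the joint is traced from green to red, and the probe is back in its stand. I handed the job in at about 31 s of the 72 s allowed; no verdict is reported.

**What I did**
- **Cover:** I gripped it by the fin, hooked it under the lip at 12° (the text says about 15°), lowered it flat and let go.
- **Trace:** I took the orange probe and ran its tip about 3 mm above the joint, at about 4.5 cm/s. I measured no contact with the housing or cover.
- **Probe:** I put it back in its stand and backed the gripper off so it touches nothing.

**Last checks**
- **Cover:** tilt was at most 0.1° just after release. At the end its top measured 43.9 mm against the rim's 43 mm, which fits the roughly 0.7 mm depth bias I saw throughout. Its centre along the housing was within about 1 mm.
- **Probe:** handle top was at 170.1 mm (170 expected), upright and about 2 mm off the column centre.
- **Tip along the joint:** at each stop it was within 1 mm of the planned line by arm readings. The side camera suggested it was up to about 2 mm to one side, within the 8 mm allowed.
- **Listed bystanders:** they look unmoved in the last side view; I did not measure them.

**What went differently:** the pink pen and both turquoise pens, which are not listed items, toppled early in the run. I don't know why; my gripper passed well above them. One turquoise pen came to rest against the probe, so I pushed it aside with closed fingers before lifting the probe. It now lies on the bench beside the stand.

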